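Set out the sample containers in the bench rack, place for place

TASK

Set out the four clean sample containers for the lesson: move them one at a time from the grey plastic carrier into the empty stainless bench rack, each straight into the place with the same number as the one it leaves, counting the places from the end with the loop handle (the container next to the carrier's loop goes next to the rack's loop, and so on along the row). Stand each one upright on the floor of its place, set down and not dropped. Leave the watch glass and the paper-strip tub between the racks where they are.

Things in the scene. Friction and masses are not known exactly. Their poses are not given: they have to be found in the camera images.
- amber_bottle: Round brown-glass bottle with a black screw cap: 46 mm across up to 82 mm high, shoulder to 92 mm, cap 30 mm across from 96 to 112 mm. Origin: centre of the underside; z up its own axis. Rigid; weighs 0.07 to 0.2 kg.
- square_bottle: White plastic bottle of square section, 46 x 46 mm up to 84 mm high, white screw cap 34 mm across from 91 to 105 mm. Its sides are within 0.1 rad of the carrier's walls at the start. Its x and y axes are square to its sides. Origin: centre of the underside; z up its own axis. Rigid; weighs 0.07 to 0.2 kg.
- wide_jar: Clear glass jar with a wide bare-metal lid: glass 50 mm across up to 55 mm high, lid 52 mm across from 60 to 84 mm. Origin: centre of the underside; z up its own axis. Rigid; weighs 0.07 to 0.2 kg.
- conical_flask: Small clear glass conical (Erlenmeyer) flask with a dark rubber stopper: 52 mm across at the foot, narrowing from 8 mm to 56 mm of height to a straight neck 25 mm across; the stopper, of the same width, runs from 88 to 100 mm. Origin: centre of the underside; z up its own axis. Rigid; weighs 0.07 to 0.2 kg.
- carrier: Grey plastic carrier, on the left or right; at the start a container in each place, in any order. Loop end towards the robot. Fixed, 287 x 74 mm. Origin: centre of underside, x along the row, z up. 4 places 68 mm square at x = -106.5, -35.5, 35.5, 106.5 mm (y = 0), floor at z = 8 mm, 3 mm walls up to z = 42 mm. Loop handle, 76 mm high, on the -x end only.
- bench_rack: Stainless rack with open rails, empty, on the other side. Loop end away from the robot. Fixed, 287 x 74 mm. Origin: centre of underside, x along the row, z up. 4 places 68 mm square at x = -106.5, -35.5, 35.5, 106.5 mm (y = 0), floor at z = 8 mm, 3 mm walls up to z = 42 mm. Loop handle, 76 mm high, on the -x end only.
- carrier_loop (a point): Foot of the carrier's loop handle, at bench level on the middle line of the row, 40 mm from the centre of the place next to the loop; the others are at 111, 182 and 253 mm.
- rack_loop (a point): Foot of the bench rack's loop handle, at bench level on the middle line of the row, 40 mm from the centre of the place next to the loop; the others are at 111, 182 and 253 mm.
- watch_glass: Shallow clear glass dish 80 mm across and 10 mm high with two yellow paper strips, standing between the racks; to be left alone (within 20 mm of its start). Origin: centre of the underside.
- strip_tub: White tub 33 mm across with a blue lid 36 mm across, 73 mm high, a band of small coloured squares down one side, standing between the racks; to be left alone (upright and within 20 mm of its start). Origin: centre of the underside.
Mind the look-alikes: they are no part of the job. Leave any yellow look-alike of the square_bottle alone.

How it is judged:
By the outcome, as a careful person would: the job done as asked, in the order asked, and still so for the second after the job is handed in, with the robot touching nothing.
It also fails if it takes over 120 s, if anything falls off the work surface, if the arm or the gripper's body presses on something with over 40 N, if the wrist force passes 120 N, or if a joint passes its speed limit or range.

ROBOT

A 7-joint arm with a two-finger parallel gripper is mounted at the origin on the work surface. World frame = base frame: x ahead of the robot, y to its left, z up, the work surface at z = 0. Lengths are in mm, angles in rad, forces in N, time in s.
With the tool pointing down it reaches from about 400 to 925 mm from the base axis. Payload 4.1 kg.
Tool frame: the origin (TCP) lies on the centre line of the jaws, within the pads' length; the fingertips stand 19 mm ahead of it and the grasp point (between the pads) is the TCP; x points along the fingers, y is the direction in which the jaws open and shut, and the axes are right-handed (so a half turn about x gives the same grasp; the last joint's range is limited). The gripper opens to 85 mm and grips with 20 to 120 N. Pads are 22 mm wide; open, the fingers measure 114 mm over their backs; the gripper's body (76 mm by 85 mm) begins 54 mm behind the grasp point. The pads swing forward as they close: fully open they stand 13 mm farther back than shut.
Start: joints at [1.203, 0.398, 0.045, 1.537, -0.019, 1.207, -0.051], TCP at [172.66, -626.685, 215.447] pointing down, gripper open.
Joint ranges: [-2.82, 2.82], [-0.49, 2.23], [-1.37, 1.46], [0, 2.46], [-1.36, 4.5], [0.23, 2], [-2.94, 2.94]. Speed limits (rad/s): [2.57, 2.57, 3.14, 3.14, 3.14, 3.14, 3.14].

INTERFACE

Orientations are given as a rotation vector (axis times angle).
In Python, from bench import status, eyes, bot gives the robot as it stands.
- The arm moves only by the shell command python3 -m jog 'ROWS' [OPENING] [FORCE]. ROWS is JSON, a list of rows, each a list of 2 entries, a list of its own where there are three numbers: the shift along the tool's x, y, z in units of 50 mm (1.0 is 50 mm), then the turn about the tool's x in units of 8 degrees (1.0 is 8 degrees). A call has exactly 10 rows; each row is the pose to reach, as a shift and turn from the pose commanded when the call began, along the tool's axes at that moment; what a row does not reach only later rows make up. A row lasts 1/8 s, in which the tool goes at most 62.5 mm and 10.7 degrees, less where a joint would pass 70% of its speed; a pose out of reach is approached as far as the arm can. A call with a gripper value outside its range is refused whole. OPENING is the opening, from 0 (shut) to 1 (fully open), set as the call begins (- or left out, the last holds). The fingers move at their own pace and stop on an object; FORCE is the grip in N (left out, the last holds). Time passes only in rows, so rows that repeat a pose let the fingers close, or fill a call up. It gives the time, the measured TCP pose, the force and the opening at its end, in the units of the state.
- status.state(): the state, without advancing time (a new reading comes with each control period).
- eyes.grab_frame(name): name is "side" or "top"; returns a dict with "img" (400x640x3 uint8, red, green, blue), "depth" (400x640 float32, mm along the optical axis (not along the pixel's ray), 0 where there is no reading), "vfov" (degrees; the focal length in pixels is half the picture's height over the tangent of half this angle, whatever the lens; pixels are square), "cx", "cy" (the principal point, pixels), "extrinsics" (4x4, takes a point from world to camera coordinates). Camera axes: x right, y down, z forward; pixel columns grow to the right and rows downward; lengths in mm; the calibration is good to about 2 mm. A picture is of the moment at which its call begins.
- bot.job_done(): hands the job in, once; it reports no verdict.
The state is a dict: "time": time; "qpos": joint angles; "joint_velocities": joint speeds; "joint_efforts": joint torques, N m; "ee_pos": TCP position; "ee_rot": TCP orientation; "contact_force": force on the tool from outside, world axes, zero at the start; "wrist_torque": the same for the moment, N m; "width": finger opening in mm.
Only numpy, scipy, OpenCV 4.12 (cv2) and the standard library are available. Lean on these libraries where they do the work, as an engineer would, in place of code of your own. Each camera call takes 0.05 s, during which the arm holds its last target.

## Working session

There is one attempt and no reset: what is moved stays moved. The work goes in short steps, Python scripts to look and compute and a shell command to move; the robot and the scene stay as the last step left them, time stands still between calls to the robot, and variables do not carry over. Pictures are saved under pics/ and viewed, and the job is handed in when it is done.

```bash
ls; mkdir -p pics; python3 - <<'E'
from bench import status, eyes
import cv2,numpy as np
print(status.state())
for n in ("side","top"):
    f=eyes.grab_frame(n)
    np.savez(f"pics/{n}0.npz",**f)
    cv2.imwrite(f"pics/{n}0.png",f["img"][:,:,::-1])
    print(n,f["vfov"],f["cx"],f["cy"],f["extrinsics"].round(4).tolist())
E
```

```text
pics
{'time': 0.0, 'qpos': array([ 1.20298744,  0.39919195,  0.04505484,  1.53786728, -0.01868055,
        1.20690958, -0.05070613]), 'joint_velocities': array([-1.58945845e-03,  1.43668718e-03,  1.38629598e-04, -8.01514072e-04,
       -3.40805150e-04, -5.59307229e-05, -5.42252908e-04]), 'joint_efforts': array([ 8.77741127e-05, -4.75130832e+01,  1.36472091e+00, -2.54213279e+01,
        1.15587964e-02,  9.45341686e-03, -1.95312907e-05]), 'ee_pos': array([ 172.45357625, -626.01850501,  214.36962467]), 'ee_rot': array([ 2.07808908,  0.28315957, -2.07897227]), 'contact_force': array([ 0.03961568, -0.23914136, -0.40153187]), 'wrist_torque': array([-0.03963639, -0.02006068,  0.03008724]), 'width': 85.10995422428243}
side 46.61166141747371 312.79586022082685 202.82136808904593 [[0.9922, -0.1225, 0.0223, -518.8792], [-0.0696, -0.6943, -0.7163, 84.4766], [0.1032, 0.7092, -0.6974, 1221.8108], [0.0, 0.0, 0.0, 1.0]]
top 45.49760494236208 323.1469515692891 200.6490036821811 [[-0.0223, -0.9996, 0.0162, 37.4154], [-0.996, 0.0208, -0.0867, 526.5921], [0.0864, -0.018, -0.9961, 1195.0258], [0.0, 0.0, 0.0, 1.0]]
```

View pics/side0.png

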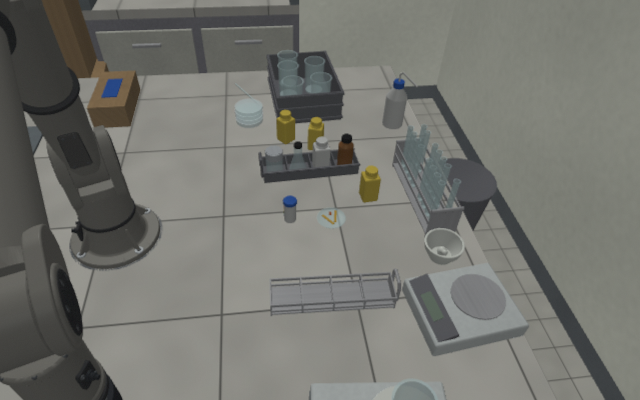

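View pics/top0.png

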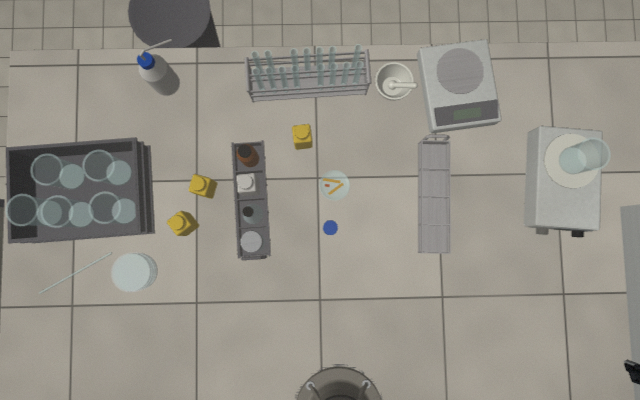

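Top picture: carrier at left (col 251, rows 143–258), stainless rack at right (col 434, rows 137–252). Candidates for the containers, as (col, row) in the top picture:
- amber (247,155)
- white square (246,183)
- flask stopper (248,212)
- jar lid (251,241)
- yellow look-alikes (302,135), (201,185) and (180,222), which I leave alone

Other glassware sits in the dark crate. I'll check close crops.

```bash
cat > h.py <<'E'
import numpy as np, cv2
from bench import status, eyes
def K(f):
    fl=200/np.tan(np.radians(f["vfov"])/2); return float(fl),float(f["cx"]),float(f["cy"])
def ray(f,u,v):
    fl,cx,cy=K(f);E=f["extrinsics"];R,t=E[:3,:3],E[:3,3]
    return -R.T@t, R.T@np.array([(u-cx)/fl,(v-cy)/fl,1.])
def at_z(f,u,v,z):
    o,d=ray(f,u,v); return o+d*(z-o[2])/d[2]
def at_d(f,u,v):
    o,d=ray(f,u,v); return o+d*float(f["depth"][int(round(v)),int(round(u))])
def proj(f,p):
    fl,cx,cy=K(f);E=f["extrinsics"];c=E[:3,:3]@np.asarray(p,float)+E[:3,3]
    return cx+fl*c[0]/c[2],cy+fl*c[1]/c[2]
def cloud(f):
    fl,cx,cy=K(f);E=f["extrinsics"];d=f["depth"].astype(float)
    v,u=np.mgrid[0:400,0:640]
    c=np.stack([(u-cx)/fl*d,(v-cy)/fl*d,d],-1)
    w=(c-E[:3,3])@E[:3,:3]; w[d==0]=np.nan; return w
def crop(f,name,u0,u1,v0,v1,s):
    im=cv2.resize(f["img"][v0:v1,u0:u1,::-1],None,fx=s,fy=s,interpolation=cv2.INTER_CUBIC)
    cv2.imwrite(f"pics/{name}.png",im)
E
python3 - <<'E'
from h import *
t=dict(np.load("pics/top0.npz"));s=dict(np.load("pics/side0.npz"))
crop(t,"c_car",215,295,130,270,4)
crop(t,"c_rack",395,475,125,265,4)
crop(s,"c_side",250,390,100,240,4)
E
```

```text
(no output)
```

View pics/c_car.png

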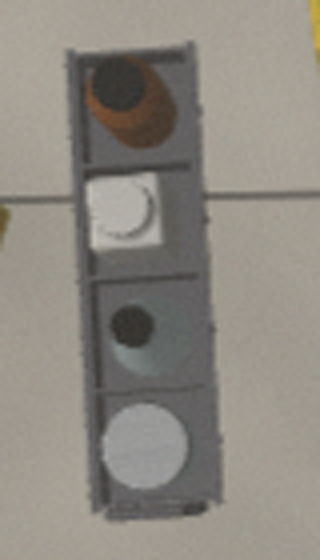

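View pics/c_rack.png

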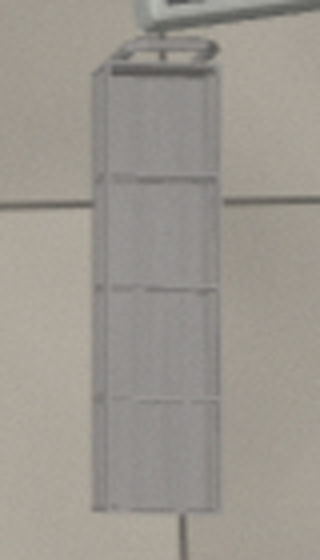

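View pics/c_side.png

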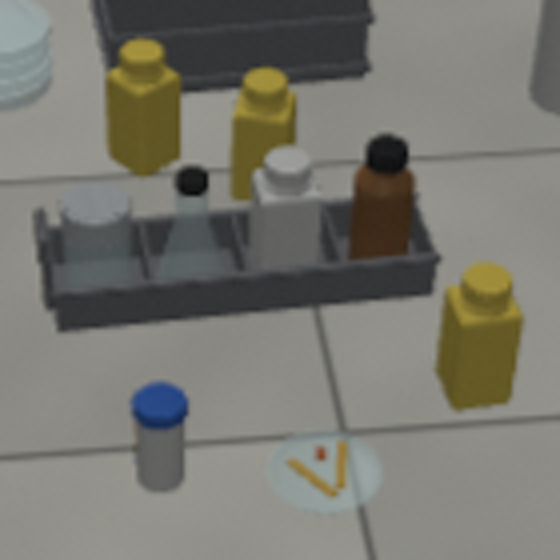

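```bash
python3 - <<'E'
from h import *
np.set_printoptions(precision=1,suppress=True)
t=dict(np.load("pics/top0.npz"));s=dict(np.load("pics/side0.npz"))
C=lambda x,y,u0,v0,k=4:((x+.5)/k-.5+u0,(y+.5)/k-.5+v0)
for n,x,y,z in [("amber",118,83,120),("square",122,208,113),("flask",132,326,108),("jar",145,446,92)]:
    u,v=C(x,y,215,130); print(n,(u,v),at_z(t,u,v,z),at_d(t,u,v))
for n,x,y,z in [("amber",386,145,120),("square",288,158,113),("flask",192,174,108),("jar",96,200,92)]:
    u,v=C(x,y,250,100); print("side",n,at_z(s,u,v,z),at_d(s,u,v))
for x,y in [(68,50),(192,43),(95,508),(222,500)]: print("car",at_z(t,*C(x,y,215,130),42))
for x,y in [(95,72),(220,67),(93,512),(220,512)]: print("rack",at_z(t,*C(x,y,395,125),42))
w=cloud(t)
for nm,(u0,u1,v0,v1) in {"car":(225,285,135,265),"rack":(405,465,128,260)}.items():
    p=w[v0:v1,u0:u1].reshape(-1,3)
    for lo,hi in [(3,20),(30,48),(5,60),(60,140)]:
        q=p[(p[:,2]>lo)&(p[:,2]<hi)]
        if len(q)>10: print(nm,lo,hi,len(q),q.min(0),q.max(0),cv2.minAreaRect(q[:,:2].astype(np.float32)))
E
```

```text
amber (244.125, 150.375) [641.9 211.9 120. ] [642.4 212.2 117.6]
square (245.125, 181.625) [568.4 211.1 113. ] [568.7 211.4 111.1]
flask (247.625, 211.125) [498.8 206.5 108. ] [498.8 206.6 107.4]
jar (250.875, 241.125) [428.1 201.7  92. ] [428.  201.6  92.5]
side amber [645.  215.1 120. ] [644.7 213.7 121. ]
side square [573.  215.4 113. ] [573.1 216.  112.5]
side flask [502.  209.3 108. ] [501.9 208.4 108.7]
side jar [431.7 206.   92. ] [431.6 203.1  94.2]
car [679.1 254.7  42. ]
car [682.1 176.4  42. ]
car [390.7 239.7  42. ]
car [393.8 161.   42. ]
rack [ 668.8 -219.5   42. ]
rack [ 670.6 -299.5   42. ]
rack [ 390.5 -207.1   42. ]
rack [ 388.6 -286.7   42. ]
car 3 20 1448 [368.9 124.9   3. ] [705.5 279.9  20. ] ((537.4572143554688, 203.62294006347656), (153.5431671142578, 335.73297119140625), 89.1662826538086)
car 30 48 1092 [388.2 160.9  30.1] [683.9 254.4  47.9] ((534.406494140625, 207.9221649169922), (295.6007080078125, 82.85284423828125), 2.7360665798187256)
car 5 60 2453 [371.7 127.6   5. ] [702.  278.8  60. ] ((536.6921997070312, 203.3682861328125), (330.6908874511719, 150.54388427734375), 0.5652140378952026)
car 60 140 1292 [384.9 171.4  60. ] [663.2 234.8 124.7] ((524.0181884765625, 204.33790588378906), (278.4873046875, 58.537017822265625), 1.5517823696136475)
rack 3 20 3244 [ 370.8 -349.5    3. ] [ 715.8 -184.1   20. ] ((542.5966796875, -265.75750732421875), (156.6064453125, 342.5962219238281), 87.90349578857422)
rack 30 48 694 [ 387.8 -336.4   30.1] [ 707.5 -215.3   47.6] ((551.8744506835938, -260.406982421875), (103.65811920166016, 330.0334777832031), 81.37477111816406)
rack 5 60 3580 [ 372.2 -346.4    5. ] [ 715.8 -184.4   59. ] ((542.8668212890625, -264.807373046875), (154.6876678466797, 341.31964111328125), 87.90349578857422)
rack 60 140 80 [ 674.1 -292.2   60.6] [ 683.5 -233.6   80.1] ((679.0807495117188, -262.86328125), (58.51386642456055, 8.444924354553223), 87.11210632324219)
```

```bash
cat > ov.py <<'E'
from h import *
def wire(f,name,rack,u0,u1,v0,v1,s,loop=True):
    x0,y0,a=rack
    im=cv2.resize(f["img"][v0:v1,u0:u1,::-1],None,fx=s,fy=s,interpolation=cv2.INTER_CUBIC)
    def P(x,y,z):
        w=(x0+np.cos(a)*x-np.sin(a)*y,y0+np.sin(a)*x+np.cos(a)*y,z)
        u,v=proj(f,w);return (int(round((u+.5-u0)*s-.5)),int(round((v+.5-v0)*s-.5)))
    def L(a_,b,c): cv2.line(im,P(*a_),P(*b),c,1,cv2.LINE_AA)
    for z,c in ((42,(0,0,255)),(0,(0,255,0))):
        for q,r in (((-143.5,-37),(143.5,-37)),((143.5,-37),(143.5,37)),((143.5,37),(-143.5,37)),((-143.5,37),(-143.5,-37))):
            L((*q,z),(*r,z),c)
    for x in (-71,0,71): L((x,-34,42),(x,34,42),(255,0,0))
    cv2.imwrite(f"pics/{name}.png",im)
E
cat > run1.py <<'E'
from ov import *
import sys
t=dict(np.load("pics/top0.npz"));s=dict(np.load("pics/side0.npz"))
car=(536.4,208,.0527); rk=(532,-253,np.pi-.04)
wire(t,"o1",car,215,295,125,270,4);wire(t,"o2",rk,395,475,125,270,4)
a,b=cv2.imread("pics/o1.png"),cv2.imread("pics/o2.png");cv2.imwrite("pics/o_top.png",np.hstack([a,b]))
wire(s,"o3",car,250,370,130,195,5);wire(s,"o4",rk,260,410,260,325,5)
a,b=cv2.imread("pics/o3.png"),cv2.imread("pics/o4.png");a=cv2.copyMakeBorder(a,0,0,0,b.shape[1]-a.shape[1],0);cv2.imwrite("pics/o_side.png",np.vstack([a,b])[:, :800])
E
python3 run1.py
```

```text
(no output)
```

View pics/o_top.png

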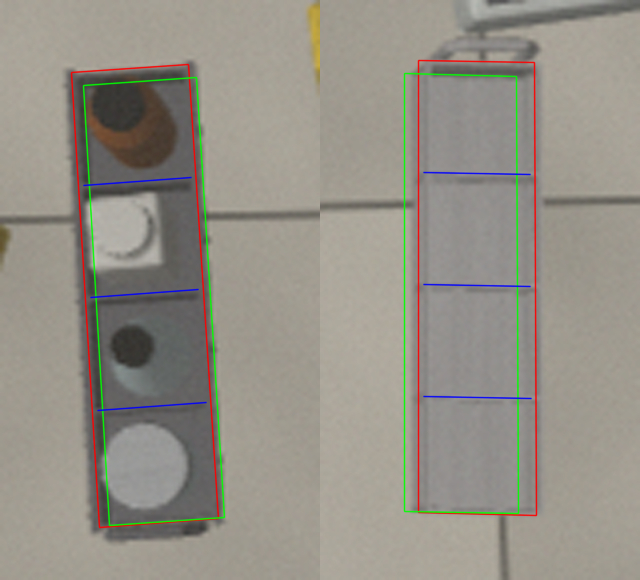

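View pics/o_side.png

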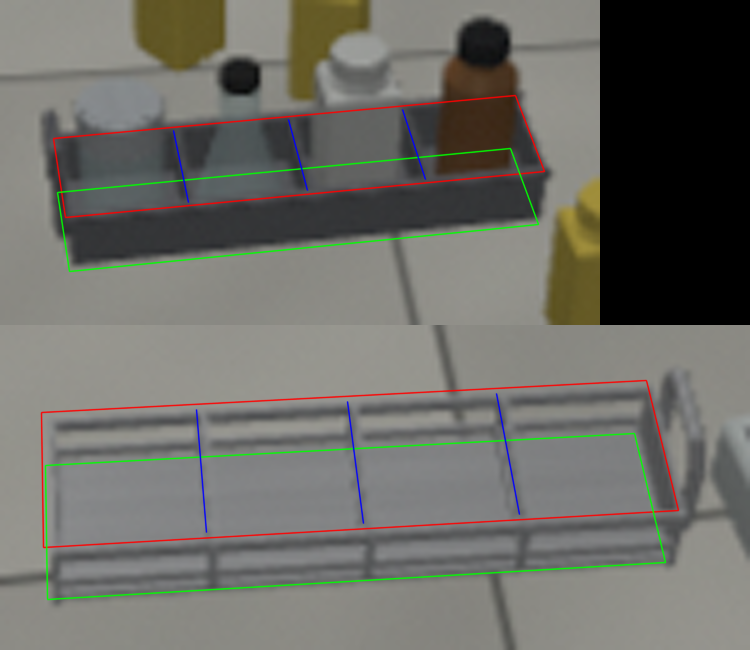

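```bash
cat >> h.py <<'E'
from scipy.spatial.transform import Rotation as Ro
def tool():
    s=status.state(); return s, np.array(s["ee_pos"]), Ro.from_rotvec(s["ee_rot"]).as_matrix()
def plan(tgt,yaw=None):
    "tgt world; yaw = desired heading (rad) of jaw axis (mod pi). prints shift in units + turn units"
    s,p,R=tool(); d=R.T@(np.asarray(tgt,float)-p)/50
    print("pos",p.round(1),"jaw yaw",round(float(np.arctan2(R[1,1],R[0,1])),3),"tilt",R[:,0].round(3),"F",np.round(s["contact_force"],1),"w",round(s["width"],1),"t",s["time"])
    print("shift units",d.round(3))
    if yaw is not None:
        a=np.arctan2(R[1,1],R[0,1]); e=(yaw-a+np.pi/2)%np.pi-np.pi/2
        print("turn units (about tool x, down => sign -)", round(float(np.degrees(-e)/8),3), "q",np.round(s["qpos"],2))
E
python3 - <<'E'
from h import *
s,p,R=tool();print(R.round(3))
plan((430,203,215),np.pi/2+.05)
E
```

```text
[[-0.001  0.266 -0.964]
 [ 0.002 -0.964 -0.266]
 [-1.    -0.002  0.   ]]
pos [ 172.5 -626.1  214.5] jaw yaw -1.302 tilt [-0.001  0.002 -1.   ] F [0.1 0.8 0. ] w 85.8 t 0.1
shift units [ 1.4000e-02 -1.4617e+01 -9.3700e+00]
turn units (about tool x, down => sign -) 1.568 q [ 1.2   0.4   0.05  1.54 -0.02  1.21 -0.05]
```

```bash
python3 - <<'E'
from h import *
plan((470,-250,215),np.pi/2+.05)
E
```

```text
pos [ 172.5 -626.1  214.5] jaw yaw -1.302 tilt [-0.001  0.002 -1.   ] F [0.1 0.8 0. ] w 85.8 t 0.1
shift units [-2.000e-03 -5.670e+00 -7.735e+00]
turn units (about tool x, down => sign -) 1.568 q [ 1.2   0.4   0.05  1.54 -0.02  1.21 -0.05]
```

```bash
python3 -m jog '[[[0,-0.3,-0.4],0],[[0,-0.9,-1.2],0.2],[[0,-1.6,-2.1],0.5],[[0,-2.3,-3.1],0.8],[[0,-3.0,-4.1],1.1],[[0,-3.7,-5.1],1.3],[[0,-4.4,-6.1],1.57],[[0,-5.1,-7.0],1.57],[[0,-5.5,-7.5],1.57],[[0,-5.67,-7.74],1.57]]' 1; python3 - <<'E'
from h import *
plan((440,0,215),np.pi/2+.05)
E
```

```text
time: 1.35
ee_pos: [471.3, -248.5, 215.1]
ee_rot: [2.194, 0.059, -2.195]
contact_force: [0.6, -0.8, 0.3]
width: 85.0
pos [ 471.3 -248.5  215.1] jaw yaw -1.518 tilt [-0.     0.001 -1.   ] F [ 0.6 -0.8  0.3] w 85.0 t 1.35
shift units [ 0.005 -4.997  0.362]
turn units (about tool x, down => sign -) 0.021 q [ 0.58  0.19 -0.2   1.81  0.04  1.14 -1.15]
```

```bash
python3 - <<'E'
from h import *
plan((430,203.5,165),np.pi/2+.05)
E
python3 -m jog '[[[0,-0.4,0.05],0],[[0,-1.3,0.1],0],[[0,-2.3,0.2],0],[[0,-3.4,0.2],0],[[0,-4.5,0.3],0],[[0,-5.6,0.3],0],[[0,-6.7,0.4],0],[[0.3,-7.8,0.4],0],[[0.7,-8.7,0.4],0],[[1,-9.06,0.4],0]]'; python3 - <<'E'
from h import *
plan((430,203.5,165),np.pi/2+.05)
for n in ("side","top"):
    f=eyes.grab_frame(n); np.savez(f"pics/{n}1.npz",**f)
    if n=="top": crop(f,"t1",190,310,130,280,5)
    else: crop(f,"s1",230,390,90,210,5)
E
```

```text
pos [ 471.3 -248.5  215.1] jaw yaw -1.518 tilt [-0.     0.001 -1.   ] F [ 0.6 -0.8  0.3] w 85.0 t 1.35
shift units [ 1.007 -9.071  0.345]
turn units (about tool x, down => sign -) 0.021 q [ 0.58  0.19 -0.2   1.81  0.04  1.14 -1.15]
time: 2.6
ee_pos: [426.8, 202.3, 164.7]
ee_rot: [2.195, 0.056, -2.196]
contact_force: [1.6, -0.6, -0.3]
width: 85.8
pos [426.8 202.3 164.7] jaw yaw -1.519 tilt [-0. -0. -1.] F [ 1.6 -0.6 -0.3] w 85.8 t 2.6
shift units [-0.005 -0.021 -0.066]
turn units (about tool x, down => sign -) 0.01 q [ 0.03  0.16 -0.62  1.99  0.11  1.02 -2.16]
```

View pics/t1.png

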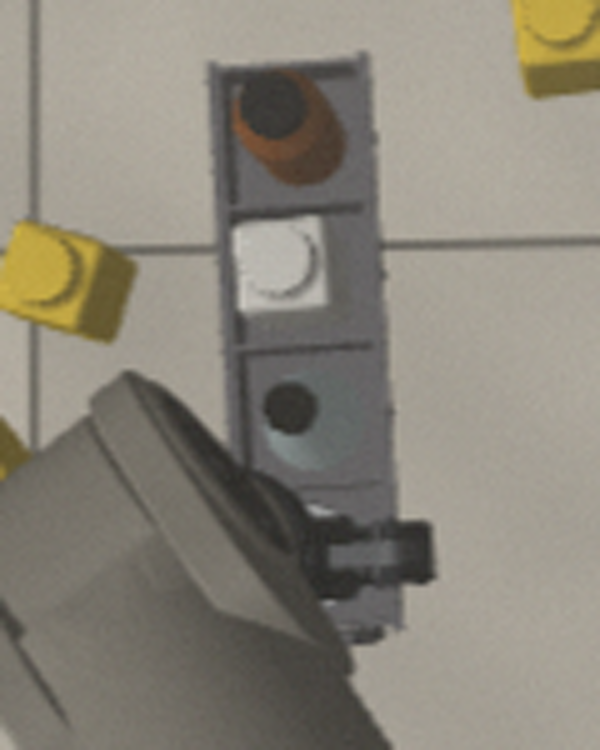

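View pics/s1.png

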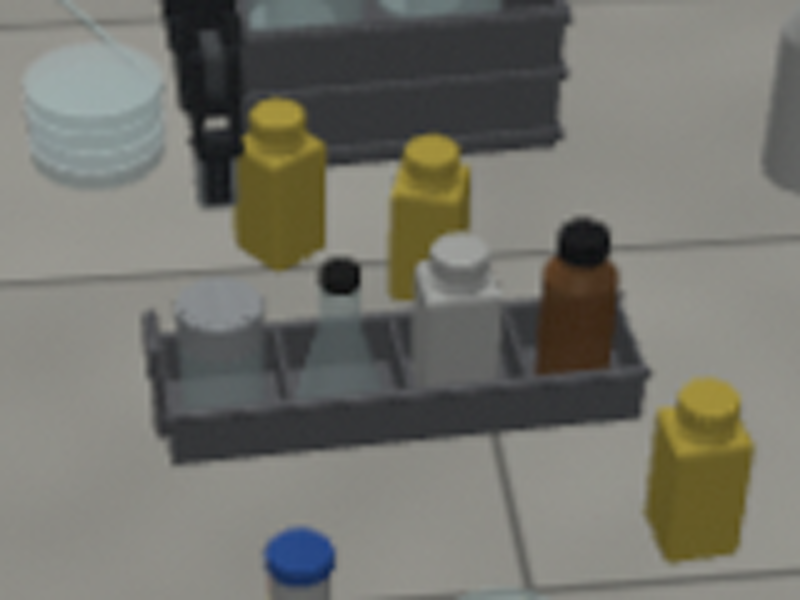

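```bash
python3 - <<'E'
from h import *
f=dict(np.load("pics/side1.npz"));t=dict(np.load("pics/top1.npz"))
R=Ro.from_rotvec([2.195,.056,-2.196]).as_matrix();p=np.array([426.8,202.3,164.7])
for yy in (42.5,57):
  for xx in (19,6):
    for zz in(-11,11):
        q=p+R@np.array([xx,yy,zz]); u,v=proj(f,q);a,b=proj(t,q)
        print(yy,xx,zz,q.round(1),"side crop",((u+.5-230)*5-.5,(v+.5-90)*5-.5),"top crop",((a+.5-190)*5-.5,(b+.5-130)*5-.5))
E
```

```text
42.5 19 -11 [439.9 160.4 145.7] side crop (np.float64(236.7952930546299), np.float64(272.36081622199674)) top crop (np.float64(381.14085530544895), np.float64(529.1055858965826))
42.5 19 11 [418.  159.3 145.7] side crop (np.float64(196.96396994721067), np.float64(275.84161920926147)) top crop (np.float64(384.1925526308877), np.float64(577.5403158018977))
42.5 6 -11 [440.  160.4 158.7] side crop (np.float64(236.05609751131237), np.float64(253.2456199535552)) top crop (np.float64(378.1439128260574), np.float64(528.6842704069293))
42.5 6 11 [418.  159.3 158.7] side crop (np.float64(195.9380481099252), np.float64(256.7050004455507)) top crop (np.float64(381.22725002518376), np.float64(577.7043114259945))
57 19 -11 [440.7 145.9 145.7] side crop (np.float64(239.94354851764382), np.float64(288.29525305157557)) top crop (np.float64(412.99868973842945), np.float64(526.7710567442048))
57 19 11 [418.7 144.8 145.7] side crop (np.float64(199.79915548757288), np.float64(291.8427310233576)) top crop (np.float64(416.10496877050804), np.float64(575.1872276076333))
57 6 -11 [440.7 145.9 158.7] side crop (np.float64(239.2210214346623), np.float64(269.140048668839)) top crop (np.float64(410.38733408441385), np.float64(526.3216793629731))
57 6 11 [418.7 144.8 158.7] side crop (np.float64(198.78535985613195), np.float64(272.6663135068288)) top crop (np.float64(413.5265834387796), np.float64(575.3227101199284))
```

```bash
python3 - <<'E'
from h import *
np.set_printoptions(precision=1,suppress=True)
f=dict(np.load("pics/side1.npz"));t=dict(np.load("pics/top1.npz"))
for x,y in [(213,200),(213,190),(213,170),(213,150),(210,130),(212,100),(205,60)]:
    u,v=(x+.5)/5-.5+230,(y+.5)/5-.5+90; print((u,v),at_d(f,u,v))
for x,y in [(420,550),(410,550),(380,555),(350,555),(420,530),(420,570)]:
    u,v=(x+.5)/5-.5+190,(y+.5)/5-.5+130; print((u,v),at_d(t,u,v))
crop(f,"s1f",150,400,60,200,3)
E
```

```text
(272.2, 129.6) [428.4 148.5 203.1]
(272.2, 127.6) [428.7 151.6 207.3]
(272.2, 123.6) [428.9 143.8 225.3]
(272.2, 119.6) [428.9 130.2 246.9]
(271.6, 115.6) [428.4 144.3 249.7]
(272.0, 109.6) [429.7 134.4 274. ]
(270.6, 101.6) [427.3 138.  295.1]
(273.6, 239.6) [429.2 131.9 271.9]
(271.6, 239.6) [429.1 134.3 289.9]
(265.6, 240.6) [427.4 145.5 295.6]
(259.6, 240.6) [427.7 157.8 290.9]
(273.6, 235.6) [437.3 132.3 265.9]
(273.6, 243.6) [421.2 131.9 272.8]
```

View pics/s1f.png

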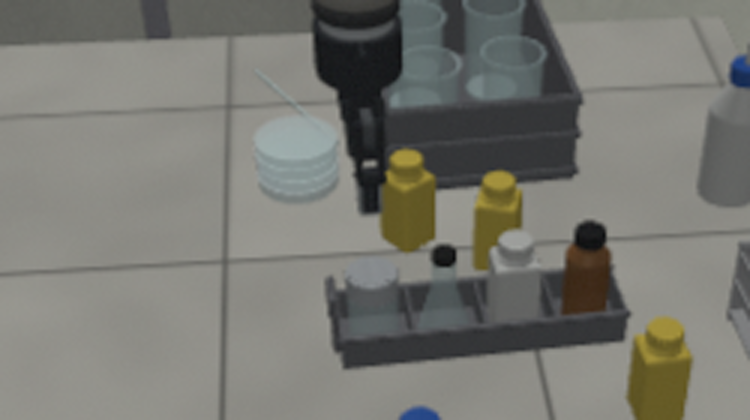

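```bash
python3 - <<'E'
from h import *
np.set_printoptions(precision=1,suppress=True)
print(status.state()["ee_pos"],status.state()["time"])
f=eyes.grab_frame("side"); s=status.state(); print(s["ee_pos"],s["time"],s["qpos"],s["joint_velocities"])
np.savez("pics/side2.npz",**f);crop(f,"s2f",150,400,60,200,3)
for x,y in [(213,270),(213,230),(213,200),(213,190)]:
    u,v=(x+.5)/5-.5+230,(y+.5)/5-.5+90; print((u,v),at_d(f,u,v))
E
```

```text
[425.9 201.2 163.9] 2.7
[427.  199.8 164.7] 2.75 [ 0.   0.2 -0.6  2.   0.1  1.  -2.2] [ 0. -0.  0. -0.  0.  0.  0.]
(272.2, 143.6) [433.1 355.6   1.4]
(272.2, 135.6) [435.7 398.    2.5]
(272.2, 129.6) [428.4 150.1 201.9]
(272.2, 127.6) [428.6 147.5 210.2]
```

View pics/s2f.png

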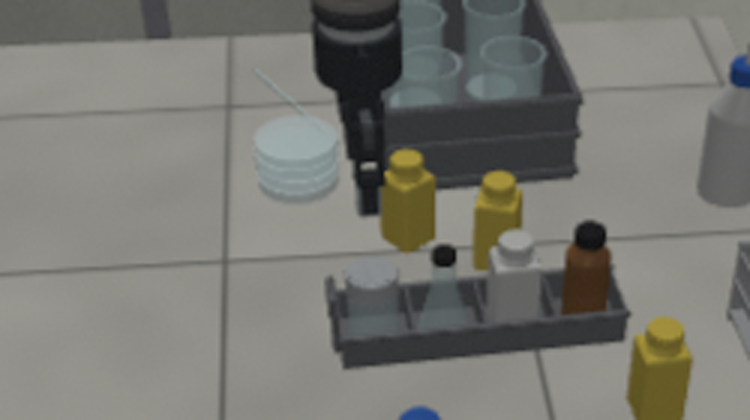

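```bash
python3 - <<'E'
from h import *
np.set_printoptions(precision=1,suppress=True)
f=dict(np.load("pics/side2.npz"));w=cloud(f)
for v in range(60,136,3):
    print(v,[ (c,w[v,c].round(0).tolist()) for c in (266,272,278)])
E
python3 -m jog '[[[-0.2,0,0],0],[[-0.5,0,0],0],[[-0.5,0,0],0],[[-0.5,0,0],0],[[-0.5,0,0],0],[[-0.5,0,0],0],[[-0.5,0,0],0],[[-0.5,0,0],0],[[-0.5,0,0],0],[[-0.5,0,0],0]]'
python3 - <<'E'
from h import *
f=eyes.grab_frame("side");np.savez("pics/side3.npz",**f);w=cloud(f)
for v in range(100,136,3):
    print(v,[ (c,w[v,c].round(0).tolist()) for c in (266,272,278)])
E
```

```text
60 [(266, [422.0, 167.0, 392.0]), (272, [436.0, 169.0, 390.0]), (278, [451.0, 174.0, 387.0])]
63 [(266, [422.0, 168.0, 384.0]), (272, [436.0, 165.0, 385.0]), (278, [451.0, 180.0, 376.0])]
66 [(266, [421.0, 168.0, 376.0]), (272, [436.0, 164.0, 377.0]), (278, [450.0, 173.0, 372.0])]
69 [(266, [421.0, 165.0, 370.0]), (272, [435.0, 170.0, 366.0]), (278, [451.0, 183.0, 359.0])]
72 [(266, [421.0, 170.0, 359.0]), (272, [435.0, 176.0, 355.0]), (278, [450.0, 177.0, 354.0])]
75 [(266, [420.0, 165.0, 354.0]), (272, [435.0, 171.0, 350.0]), (278, [449.0, 166.0, 352.0])]
78 [(266, [420.0, 169.0, 343.0]), (272, [434.0, 166.0, 344.0]), (278, [449.0, 171.0, 341.0])]
81 [(266, [419.0, 166.0, 337.0]), (272, [434.0, 166.0, 336.0]), (278, [449.0, 175.0, 330.0])]
84 [(266, [419.0, 163.0, 330.0]), (272, [434.0, 166.0, 328.0]), (278, [449.0, 174.0, 323.0])]
87 [(266, [418.0, 166.0, 320.0]), (272, [433.0, 163.0, 321.0]), (278, [449.0, 171.0, 316.0])]
90 [(266, [418.0, 162.0, 314.0]), (272, [433.0, 163.0, 313.0]), (278, [475.0, 680.0, 6.0])]
93 [(266, [418.0, 173.0, 299.0]), (272, [433.0, 162.0, 305.0]), (278
[... 1839 characters left out ...]
, (272, [429.0, 127.0, 272.0]), (278, [444.0, 129.0, 269.0])]
115 [(266, [421.0, 523.0, 2.0]), (272, [430.0, 148.0, 249.0]), (278, [461.0, 467.0, 36.0])]
118 [(266, [420.0, 505.0, 1.0]), (272, [429.0, 146.0, 241.0]), (278, [456.0, 379.0, 83.0])]
121 [(266, [420.0, 490.0, -1.0]), (272, [429.0, 148.0, 230.0]), (278, [456.0, 374.0, 75.0])]
124 [(266, [419.0, 474.0, -2.0]), (272, [439.0, 471.0, -2.0]), (278, [455.0, 371.0, 66.0])]
127 [(266, [418.0, 455.0, -1.0]), (272, [438.0, 448.0, 2.0]), (278, [455.0, 369.0, 56.0])]
130 [(266, [417.0, 439.0, -2.0]), (272, [437.0, 436.0, -1.0]), (278, [454.0, 369.0, 45.0])]
133 [(266, [416.0, 422.0, -3.0]), (272, [nan, nan, nan]), (278, [454.0, 371.0, 31.0])]
```

```bash
python3 - <<'E'
from h import *
plan((430,203.5,100),np.pi/2+.05)
E
```

```text
pos [428.  200.9 190.3] jaw yaw -1.521 tilt [-0. -0. -1.] F [-0.5 -0.3  0.9] w 85.0 t 4.05
shift units [ 1.807 -0.051 -0.043]
turn units (about tool x, down => sign -) -0.003 q [ 0.04  0.13 -0.62  1.96  0.09  1.07 -2.14]
```

```bash
python3 -m jog '[[[0.1,-0.05,-0.04],0],[[0.3,-0.05,-0.04],0],[[0.6,-0.05,-0.04],0],[[0.9,-0.05,-0.04],0],[[1.2,-0.05,-0.04],0],[[1.4,-0.05,-0.04],0],[[1.6,-0.05,-0.04],0],[[1.7,-0.05,-0.04],0],[[1.8,-0.05,-0.04],0],[[1.8,-0.05,-0.04],0]]'
python3 - <<'E'
from h import *
plan((430,203.5,100),np.pi/2+.05)
f=eyes.grab_frame("side");np.savez("pics/side4.npz",**f);crop(f,"s4",230,390,90,210,5);t=eyes.grab_frame("top");np.savez("pics/top4.npz",**t);crop(t,"t4",190,310,130,280,4)
E
```

```text
time: 5.3
ee_pos: [429.8, 203.4, 100.2]
ee_rot: [2.196, 0.054, -2.196]
contact_force: [0.4, -0.4, 0.0]
width: 85.5
pos [429.8 203.4 100.2] jaw yaw -1.521 tilt [-0. -0. -1.] F [ 0.4 -0.4  0. ] w 85.5 t 5.3
shift units [ 0.005 -0.001 -0.004]
turn units (about tool x, down => sign -) -0.002 q [-0.    0.26 -0.6   2.05  0.19  0.88 -2.23]
```

View pics/s4.png

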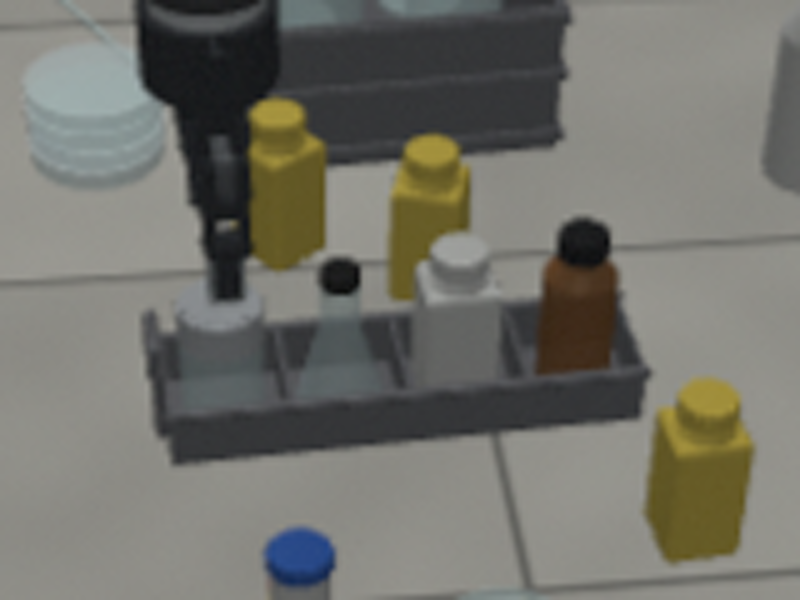

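View pics/t4.png

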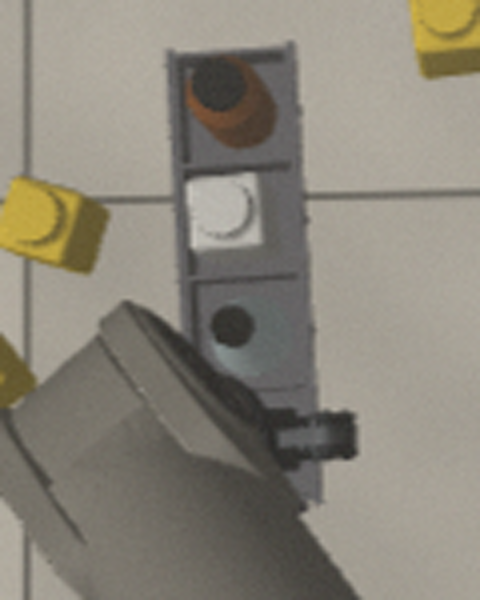

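```bash
python3 - <<'E'
from h import *
f=dict(np.load("pics/side4.npz"));t=dict(np.load("pics/top4.npz"))
for y in (145,150,160):
  for z in (80,93,120,135):
    u,v=proj(f,(429.8+(203.4-y)*.05,y,z));print(y,z,((u+.5-230)*5-.5).round(1),((v+.5-90)*5-.5).round(1))
w=cloud(f)
for v in range(110,152,3): print(v,[w[v,c].round(0).tolist() for c in (273,275,277)])
w=cloud(t); print([w[v,u].round(0).tolist() for u,v in((276,238),(272,238),(266,238))])
crop(f,"s4b",0,400,0,240,2)
E
```

```text
145 80 229.5 383.0
145 93 228.7 365.1
145 120 227.1 327.3
145 135 226.2 305.7
150 80 228.5 377.4
150 93 227.7 359.5
150 120 226.1 321.7
150 135 225.1 300.2
160 80 226.5 366.3
160 93 225.7 348.4
160 120 224.0 310.6
160 135 223.1 289.2
110 [[433.0, 166.0, 252.0], [439.0, 168.0, 251.0], [444.0, 169.0, 249.0]]
113 [[433.0, 167.0, 242.0], [438.0, 167.0, 242.0], [445.0, 194.0, 224.0]]
116 [[433.0, 167.0, 233.0], [438.0, 169.0, 232.0], [444.0, 187.0, 219.0]]
119 [[432.0, 156.0, 231.0], [437.0, 155.0, 231.0], [443.0, 165.0, 224.0]]
122 [[nan, nan, nan], [436.0, 137.0, 234.0], [441.0, 138.0, 234.0]]
125 [[431.0, 136.0, 226.0], [nan, nan, nan], [441.0, 139.0, 223.0]]
128 [[430.0, 134.0, 218.0], [435.0, 134.0, 218.0], [441.0, 134.0, 217.0]]
131 [[430.0, 136.0, 208.0], [435.0, 132.0, 210.0], [440.0, 134.0, 208.0]]
134 [[439.0, 403.0, 5.0], [446.0, 406.0, 3.0], [441.0, 157.0, 182.0]]
137 [[429.0, 140.0, 185.0], [434.0, 137.0, 187.0], [440.0, 141.0, 184.0]]
140 [[429.0, 131.0, 182.0], [434.0, 133.0, 180.0], [439.0, 132.0, 181.0]]
143 [[429.0, 148.0, 160.0], [434.0, 150.0, 158.0], [440.0, 147.0, 159.0]]
146 [[428.0, 150.0, 148.0], [434.0, 146.0, 151.0], [439.0, 150.0, 147.0]]
149 [[428.0, 145.0, 141.0], [434.0, 154.0, 134.0], [439.0, 145.0, 140.0]]
[[433.0, 132.0, 209.0], [433.0, 138.0, 235.0], [433.0, 151.0, 230.0]]
```

View pics/s4b.png

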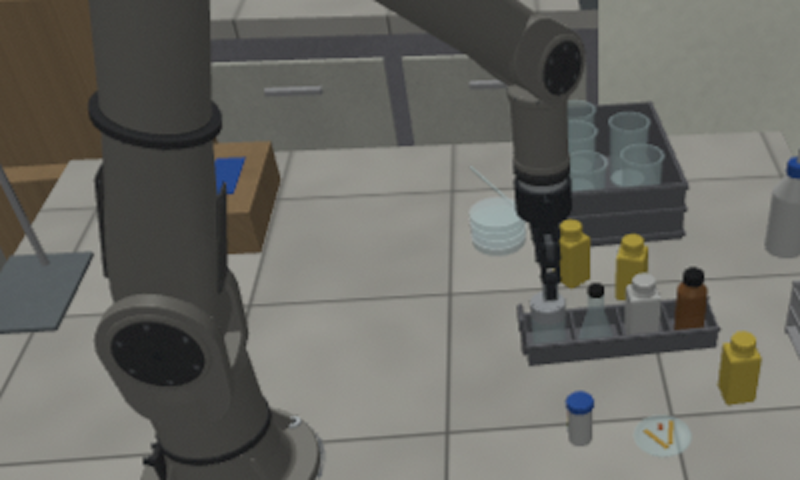

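```bash
python3 -m jog '[[[0.1,0,0],0],[[0.2,0,0],0],[[0.35,0,0],0],[[0.5,0,0],0],[[0.65,0,0],0],[[0.75,0,0],0],[[0.8,0,0],0],[[0.8,0,0],0],[[0.8,0,0],0],[[0.8,0,0],0]]'
python3 - <<'E'
from h import *
plan((430,203.5,32),np.pi/2+.05)
f=eyes.grab_frame("side");np.savez("pics/side5.npz",**f);crop(f,"s5",230,390,90,210,5)
E
```

```text
time: 6.65
ee_pos: [430.1, 203.5, 60.6]
ee_rot: [2.197, 0.055, -2.196]
contact_force: [0.5, -0.4, 0.7]
width: 85.9
pos [430.1 203.5  60.6] jaw yaw -1.521 tilt [ 0.001  0.    -1.   ] F [ 0.5 -0.4  0.7] w 85.9 t 6.65
shift units [0.572 0.001 0.002]
turn units (about tool x, down => sign -) -0.002 q [-0.03  0.32 -0.58  2.09  0.25  0.8  -2.28]
```

View pics/s5.png

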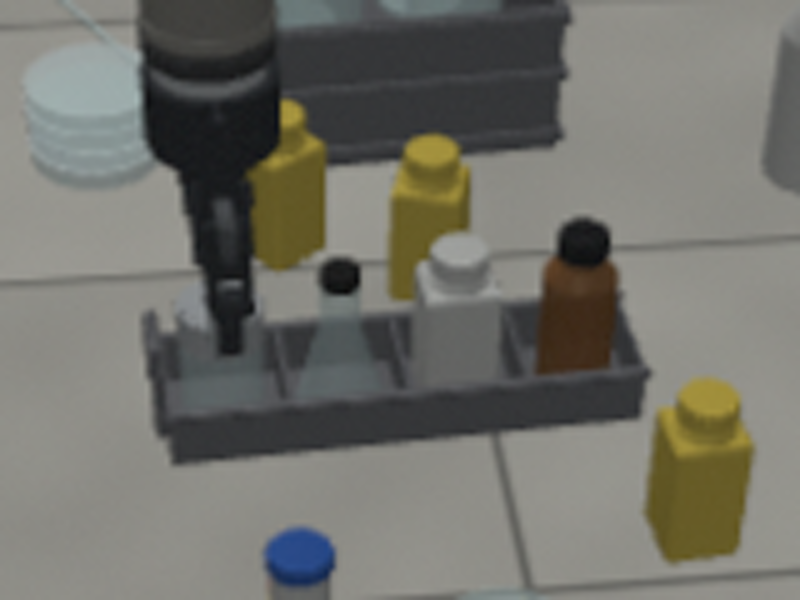

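```bash
python3 -m jog '[[[0.1,0,0],0],[[0.2,0,0],0],[[0.3,0,0],0],[[0.4,0,0],0],[[0.5,0,0],0],[[0.55,0,0],0],[[0.58,0,0],0],[[0.58,0,0],0],[[0.58,0,0],0],[[0.58,0,0],0]]' && python3 -m jog '[[[0,0,0],0],[[0,0,0],0],[[0,0,0],0],[[0,0,0],0],[[0,0,0],0],[[0,0,0],0],[[0,0,0],0],[[0,0,0],0],[[0,0,0],0],[[0,0,0],0]]' 0.4 40
python3 - <<'E'
from h import *
plan((430,203.5,32),np.pi/2+.05)
f=eyes.grab_frame("side");np.savez("pics/side6.npz",**f);crop(f,"s6",230,390,90,210,5)
E
```

```text
time: 7.95
ee_pos: [430.0, 203.5, 31.5]
ee_rot: [2.197, 0.054, -2.196]
contact_force: [0.4, -0.3, 0.6]
width: 85.6
time: 9.2
ee_pos: [430.0, 203.5, 31.6]
ee_rot: [2.196, 0.054, -2.196]
contact_force: [-1.5, -0.9, 5.7]
width: 51.2
pos [430.  203.5  31.6] jaw yaw -1.521 tilt [ 0. -0. -1.] F [-1.5 -0.9  5.7] w 51.2 t 9.2
shift units [-0.009 -0.001 -0.   ]
turn units (about tool x, down => sign -) -0.003 q [-0.05  0.37 -0.56  2.11  0.29  0.74 -2.32]
```

View pics/s6.png

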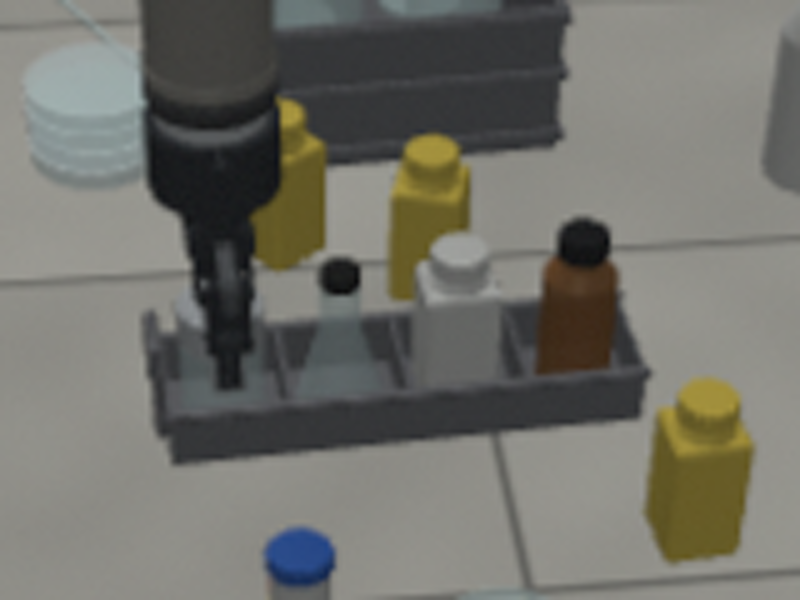

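```bash
python3 -m jog '[[[-0.05,0,0],0],[[-0.15,0,0],0],[[-0.35,0,0],0],[[-0.6,0,0],0],[[-0.9,0,0],0],[[-1.2,0,0],0],[[-1.6,0,0],0],[[-2.0,0,0],0],[[-2.3,0,0],0],[[-2.4,0,0],0]]'
python3 - <<'E'
from h import *
plan((639.4,-260.3,152),np.pi/2-.04)
f=eyes.grab_frame("side");np.savez("pics/side7.npz",**f);crop(f,"s7",230,390,90,210,5)
E
```

```text
time: 10.5
ee_pos: [430.4, 203.7, 152.6]
ee_rot: [2.199, 0.055, -2.194]
contact_force: [0.2, -0.5, -2.5]
width: 51.5
pos [430.4 203.7 152.6] jaw yaw -1.521 tilt [ 0.002  0.    -1.   ] F [ 0.2 -0.5 -2.5] w 51.5 t 10.5
shift units [ 0.017  9.476 -3.715]
turn units (about tool x, down => sign -) 0.641 q [ 0.03  0.19 -0.62  2.    0.13  0.99 -2.18]
```

View pics/s7.png

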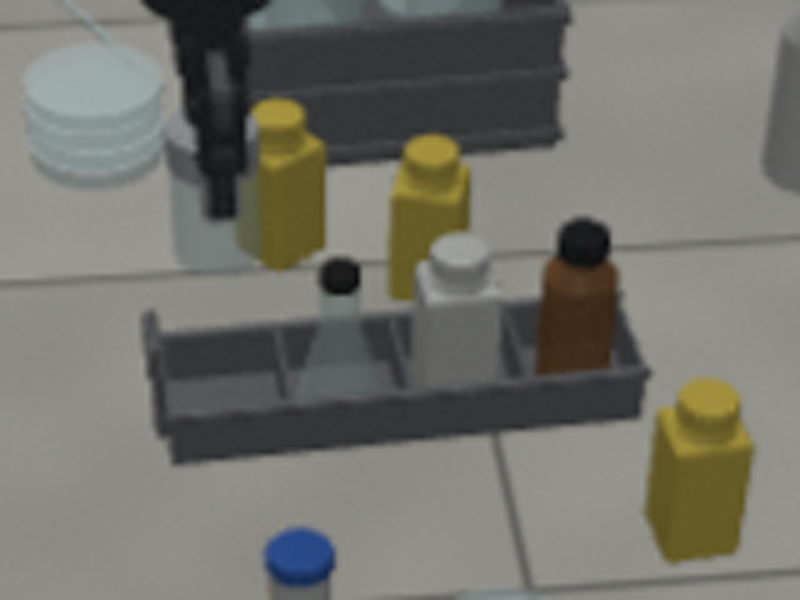

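```bash
python3 -m jog '[[[0,0.15,-0.06],0],[[0,0.5,-0.2],0],[[0,1.0,-0.4],0],[[0,1.6,-0.63],0],[[0,2.3,-0.9],0.1],[[0,3.0,-1.18],0.2],[[0,3.7,-1.45],0.3],[[0,4.4,-1.72],0.3],[[0,5.1,-2.0],0.3],[[0,5.8,-2.27],0.3]]' && python3 -m jog '[[[0,0.6,-0.24],0],[[0,1.2,-0.47],0],[[0,1.8,-0.71],0.1],[[0,2.4,-0.94],0.2],[[0,2.9,-1.1],0.3],[[0,3.3,-1.3],0.34],[[0,3.55,-1.4],0.34],[[0,3.68,-1.45],0.34],[[0,3.68,-1.45],0.34],[[0,3.68,-1.45],0.34]]'
python3 - <<'E'
from h import *
plan((639.4,-260.3,152),np.pi/2-.04)
E
```

```text
time: 11.8
ee_pos: [557.2, -82.4, 150.2]
ee_rot: [2.215, 0.008, -2.22]
contact_force: [0.3, 1.0, -1.3]
width: 51.0
time: 13.05
ee_pos: [631.4, -262.7, 151.4]
ee_rot: [-2.201, 0.042, 2.202]
contact_force: [1.5, -0.1, -1.0]
width: 51.1
pos [ 631.4 -262.7  151.4] jaw yaw -1.609 tilt [-0.     0.001 -1.   ] F [ 1.5 -0.1 -1. ] w 51.1 t 13.05
shift units [-0.012 -0.055 -0.157]
turn units (about tool x, down => sign -) 0.012 q [ 0.56  0.52 -0.33  1.51  0.18  1.14 -1.41]
```

Now look at the rack from both cameras with the jar overhead.

```bash
python3 -m jog '[[[0,-0.05,-0.15],0],[[0.2,-0.05,-0.15],0],[[0.5,-0.05,-0.15],0],[[0.8,-0.05,-0.15],0],[[1,-0.05,-0.15],0],[[1,-0.05,-0.15],0],[[1,-0.05,-0.15],0],[[1,-0.05,-0.15],0],[[1,-0.05,-0.15],0],[[1,-0.05,-0.15],0]]'
python3 - <<'E'
from h import *
plan((639.4,-260.3,102),np.pi/2-.04)
f=eyes.grab_frame("side");np.savez("pics/side8.npz",**f);crop(f,"s8",260,420,220,330,5);t=eyes.grab_frame("top");np.savez("pics/top8.npz",**t);crop(t,"t8",380,500,125,265,4)
E
```

```text
time: 14.3
ee_pos: [639.3, -261.8, 101.7]
ee_rot: [-2.202, 0.044, 2.201]
contact_force: [0.9, -0.5, -0.9]
width: 51.1
pos [ 639.3 -261.8  101.7] jaw yaw -1.61 tilt [ 0. -0. -1.] F [ 0.9 -0.5 -0.9] w 51.1 t 14.3
shift units [-0.006 -0.03  -0.001]
turn units (about tool x, down => sign -) 0.002 q [ 0.55  0.58 -0.32  1.54  0.2   1.06 -1.43]
```

View pics/s8.png

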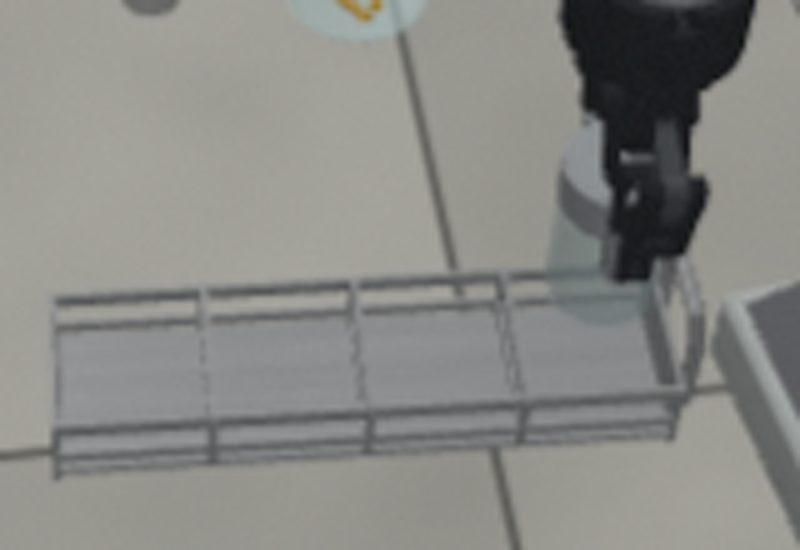

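View pics/t8.png

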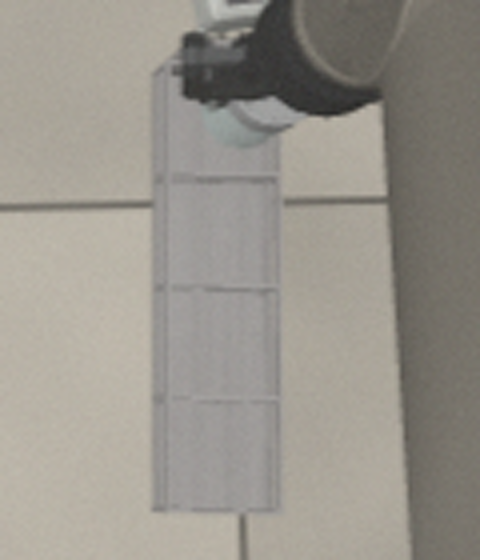

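```bash
cat > jar.py <<'E'
from h import *
def circ(f,im,u0,v0,s,c,r,z,col):
    a=np.linspace(0,2*np.pi,60)
    P=[proj(f,(c[0]+r*np.cos(k),c[1]+r*np.sin(k),z)) for k in a]
    P=np.array([((u+.5-u0)*s-.5,(v+.5-v0)*s-.5) for u,v in P]).round().astype(np.int32)
    cv2.polylines(im,[P],True,col,1,cv2.LINE_AA)
E
python3 - <<'E'
from jar import *
from ov import wire
f=dict(np.load("pics/side8.npz"));t=dict(np.load("pics/top8.npz"))
rk=(533,-257,np.pi-.04)
wire(f,"s8o",rk,260,420,220,330,5);im=cv2.imread("pics/s8o.png")
for r,z in((25,78),(26,138),(26,162)): circ(f,im,260,220,5,(639.3,-261.8),r,z,(0,255,255))
cv2.imwrite("pics/s8o.png",im)
wire(t,"t8o",rk,380,500,125,265,4);im=cv2.imread("pics/t8o.png")
for r,z in((25,78),(26,138),(26,162)): circ(t,im,380,125,4,(639.3,-261.8),r,z,(0,255,255))
cv2.imwrite("pics/t8o.png",im)
E
```

```text
(no output)
```

View pics/s8o.png

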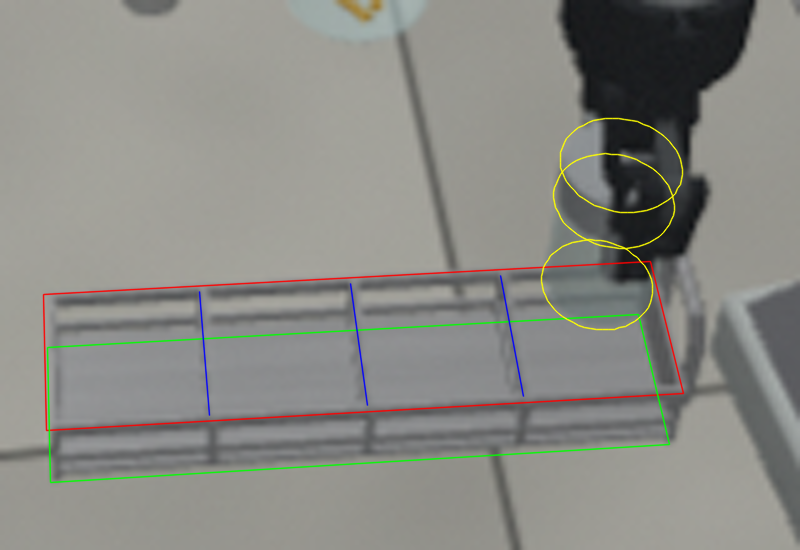

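View pics/t8o.png

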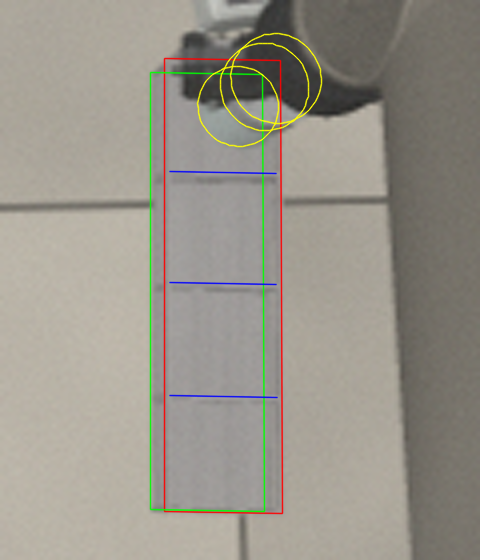

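```bash
python3 -m jog '[[[0.1,0,0.02],0],[[0.2,0,0.02],0],[[0.35,0,0.02],0],[[0.5,0,0.02],0],[[0.65,0,0.02],0],[[0.8,0,0.02],0],[[0.95,0,0.02],0],[[1.1,0,0.02],0],[[1.16,0,0.02],0],[[1.16,0,0.02],0]]'
python3 - <<'E'
from jar import *
plan((638.4,-261.3,32),np.pi/2-.04)
f=eyes.grab_frame("side");np.savez("pics/side9.npz",**f);crop(f,"s9",260,420,220,330,5)
E
```

```text
time: 15.65
ee_pos: [638.0, -261.7, 43.2]
ee_rot: [-2.201, 0.044, 2.202]
contact_force: [0.3, 0.5, -2.1]
width: 50.9
pos [ 638.  -261.7   43.2] jaw yaw -1.61 tilt [-0.  0. -1.] F [ 0.3  0.5 -2.1] w 50.9 t 15.65
shift units [ 0.223 -0.008 -0.007]
turn units (about tool x, down => sign -) 0.002 q [ 0.54  0.64 -0.31  1.58  0.22  0.96 -1.45]
```

View pics/s9.png

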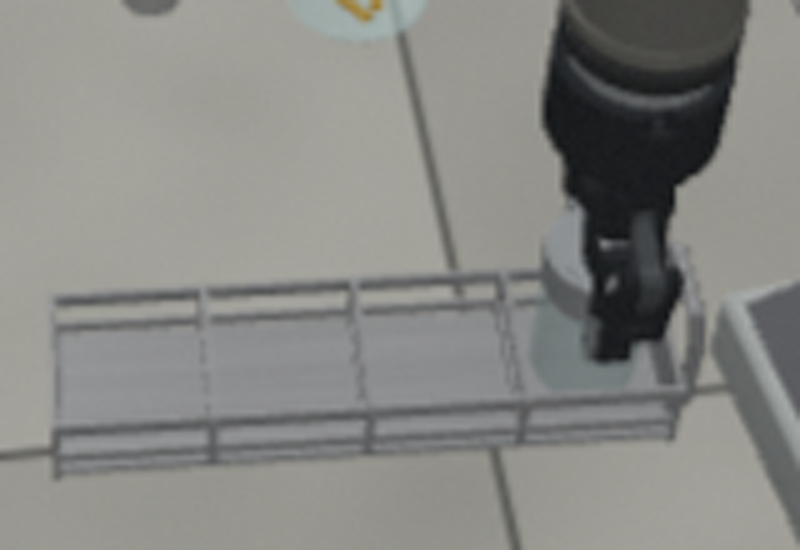

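```bash
python3 -m jog '[[[0.05,0,0],0],[[0.1,0,0],0],[[0.14,0,0],0],[[0.18,0,0],0],[[0.2,0,0],0],[[0.22,0,0],0],[[0.23,0,0],0],[[0.24,0,0],0],[[0.24,0,0],0],[[0.24,0,0],0]]'
```

```text
time: 16.95
ee_pos: [638.3, -261.8, 31.7]
ee_rot: [-2.202, 0.044, 2.201]
contact_force: [-1.1, 0.3, 0.6]
width: 50.9
```

```bash
python3 -m jog '[[[0.01,0,0],0],[[0.02,0,0],0],[[0.02,0,0],0],[[0.02,0,0],0],[[0.02,0,0],0],[[0.02,0,0],0],[[0.02,0,0],0],[[0.02,0,0],0],[[0.02,0,0],0],[[0.02,0,0],0]]'; python3 -m jog '[[[0,0,0],0],[[0,0,0],0],[[0,0,0],0],[[0,0,0],0],[[0,0,0],0],[[0,0,0],0],[[0,0,0],0],[[-0.05,0,0],0],[[-0.1,0,0],0],[[-0.2,0,0],0]]' 1; python3 -m jog '[[[-0.2,0,0],0],[[-0.5,0,0],0],[[-0.8,0,0],0],[[-1.2,0,0],0],[[-1.6,0,0],0],[[-2,0,0],0],[[-2.3,0,0],0],[[-2.5,0,0],0],[[-2.5,0,0],0],[[-2.5,0,0],0]]'
python3 - <<'E'
from jar import *
plan((500.5,207.5,150),np.pi/2+.05)
f=eyes.grab_frame("side");np.savez("pics/side10.npz",**f);crop(f,"s10",260,420,220,330,5)
E
```

```text
time: 18.2
ee_pos: [638.5, -261.8, 31.7]
ee_rot: [-2.202, 0.044, 2.201]
contact_force: [-2.2, 0.5, 6.1]
width: 51.0
time: 19.45
ee_pos: [638.1, -261.7, 40.6]
ee_rot: [-2.201, 0.044, 2.202]
contact_force: [-0.1, -0.6, 0.1]
width: 85.1
time: 20.7
ee_pos: [637.6, -261.6, 164.5]
ee_rot: [-2.2, 0.043, 2.203]
contact_force: [0.2, 0.2, -0.4]
width: 85.4
pos [ 637.6 -261.6  164.5] jaw yaw -1.61 tilt [-0.002  0.    -1.   ] F [ 0.2  0.2 -0.4] w 85.4 t 20.7
shift units [ 0.298 -9.265  3.111]
turn units (about tool x, down => sign -) -0.642 q [ 0.55  0.52 -0.33  1.48  0.17  1.17 -1.41]
```

View pics/s10.png

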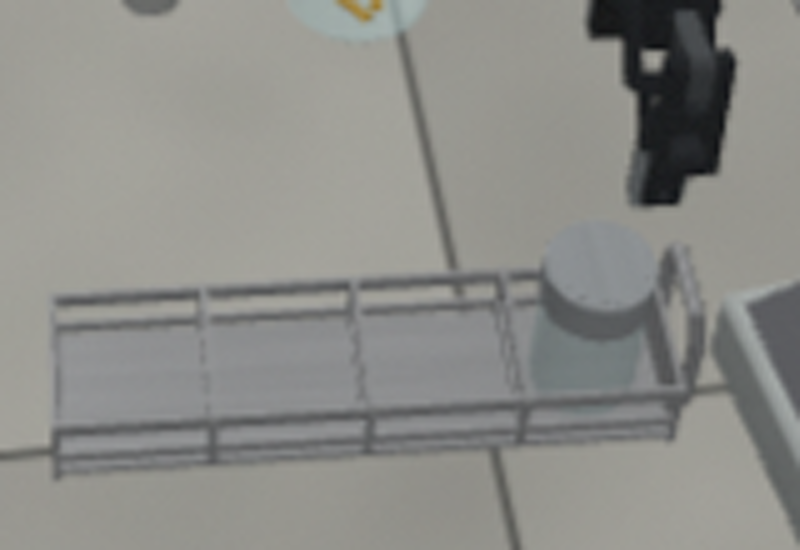

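The jar stands upright in the place next to the rack's loop (crop (600,320)). Next is the flask.

```bash
python3 -m jog '[[[0,-0.3,0.1],0],[[0,-0.9,0.3],0],[[0,-1.7,0.6],-0.1],[[0,-2.6,0.9],-0.2],[[0,-3.6,1.2],-0.3],[[0,-4.6,1.55],-0.4],[[0,-5.5,1.85],-0.5],[[0,-6.3,2.1],-0.6],[[0,-6.9,2.32],-0.64],[[0,-7.4,2.48],-0.64]]'; python3 - <<'E'
from jar import *
plan((500.5,207.5,115),np.pi/2+.05)
E
```

```text
time: 22.0
ee_pos: [527.1, 115.4, 165.2]
ee_rot: [2.194, 0.057, -2.196]
contact_force: [0.4, -0.2, 0.1]
width: 85.6
pos [527.1 115.4 165.2] jaw yaw -1.518 tilt [-0.001 -0.    -1.   ] F [ 0.4 -0.2  0.1] w 85.6 t 22.0
shift units [ 1.004 -1.867  0.434]
turn units (about tool x, down => sign -) 0.017 q [ 0.14  0.28 -0.51  1.85  0.16  1.05 -1.96]
```

```bash
python3 -m jog '[[[0,-0.4,0.1],0],[[0,-0.9,0.2],0],[[0,-1.4,0.3],0],[[0,-1.7,0.4],0],[[0.2,-1.86,0.43],0],[[0.5,-1.86,0.43],0],[[0.8,-1.86,0.43],0],[[1,-1.86,0.43],0],[[1,-1.86,0.43],0],[[1,-1.86,0.43],0]]'; python3 - <<'E'
from jar import *
plan((500.5,207.5,50),np.pi/2+.05)
f=eyes.grab_frame("side");np.savez("pics/side11.npz",**f);crop(f,"s11",230,390,90,210,5);t=eyes.grab_frame("top");np.savez("pics/top11.npz",**t);crop(t,"t11",190,310,130,280,4)
E
```

```text
time: 23.25
ee_pos: [503.2, 204.7, 115.6]
ee_rot: [2.197, 0.054, -2.196]
contact_force: [0.1, 0.8, 0.0]
width: 85.1
pos [503.2 204.7 115.6] jaw yaw -1.522 tilt [ 0.001  0.    -1.   ] F [0.1 0.8 0. ] w 85.1 t 23.25
shift units [ 1.312 -0.059  0.053]
turn units (about tool x, down => sign -) -0.005 q [-0.02  0.35 -0.54  1.89  0.22  0.96 -2.18]
```

View pics/s11.png

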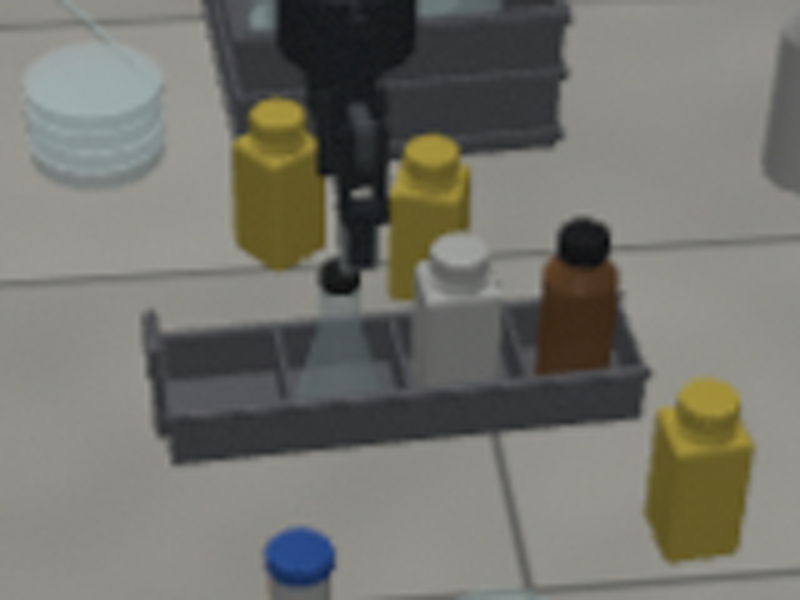

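View pics/t11.png

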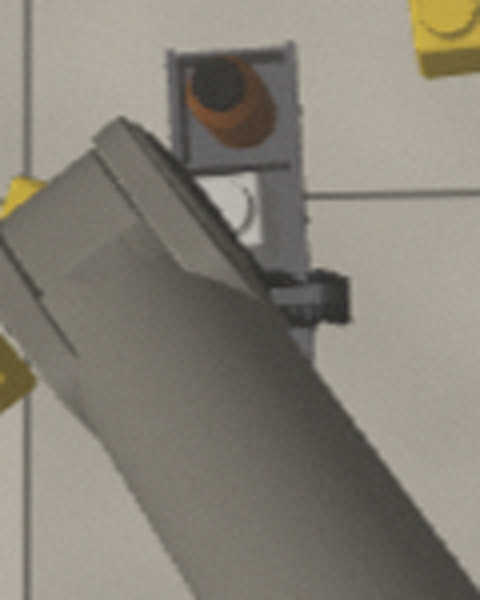

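```bash
python3 - <<'E'
from h import *
f=dict(np.load("pics/side11.npz"))
for p in [(505.8,152,150),(503.2,204.7,108),(500.5,207.5,108)]:
    u,v=proj(f,p);print(p,(u+.5-230)*5-.5,(v+.5-90)*5-.5)
E
```

```text
(505.8, 152, 150) 357.29626297391246 268.5473204147513
(503.2, 204.7, 108) 342.97226846394136 272.32601380726294
(500.5, 207.5, 108) 337.85054403179925 269.66863976271975
```

```bash
python3 -m jog '[[[0,-0.06,0.06],0],[[0.1,-0.06,0.06],0],[[0.3,-0.06,0.06],0],[[0.5,-0.06,0.06],0],[[0.7,-0.06,0.06],0],[[0.9,-0.06,0.06],0],[[1.1,-0.06,0.06],0],[[1.25,-0.06,0.06],0],[[1.31,-0.06,0.06],0],[[1.31,-0.06,0.06],0]]' && python3 -m jog '[[[0,0,0],0],[[0,0,0],0],[[0,0,0],0],[[0,0,0],0],[[0,0,0],0],[[0,0,0],0],[[0,0,0],0],[[0,0,0],0],[[0,0,0],0],[[0,0,0],0]]' 0.1 40
python3 - <<'E'
from h import *
plan((500.5,207.5,50),np.pi/2+.05)
f=eyes.grab_frame("side");np.savez("pics/side12.npz",**f);crop(f,"s12",230,390,90,210,5)
E
```

```text
time: 24.6
ee_pos: [499.7, 207.6, 49.8]
ee_rot: [2.196, 0.055, -2.196]
contact_force: [-0.1, 1.2, -0.0]
width: 85.2
time: 25.85
ee_pos: [499.9, 207.6, 50.0]
ee_rot: [2.197, 0.054, -2.196]
contact_force: [-0.0, 0.6, 3.8]
width: 23.7
pos [499.9 207.6  50. ] jaw yaw -1.521 tilt [ 0. -0. -1.] F [-0.   0.6  3.8] w 23.7 t 25.85
shift units [ 0.     0.002 -0.013]
turn units (about tool x, down => sign -) -0.002 q [-0.06  0.43 -0.51  1.95  0.28  0.83 -2.24]
```

View pics/s12.png

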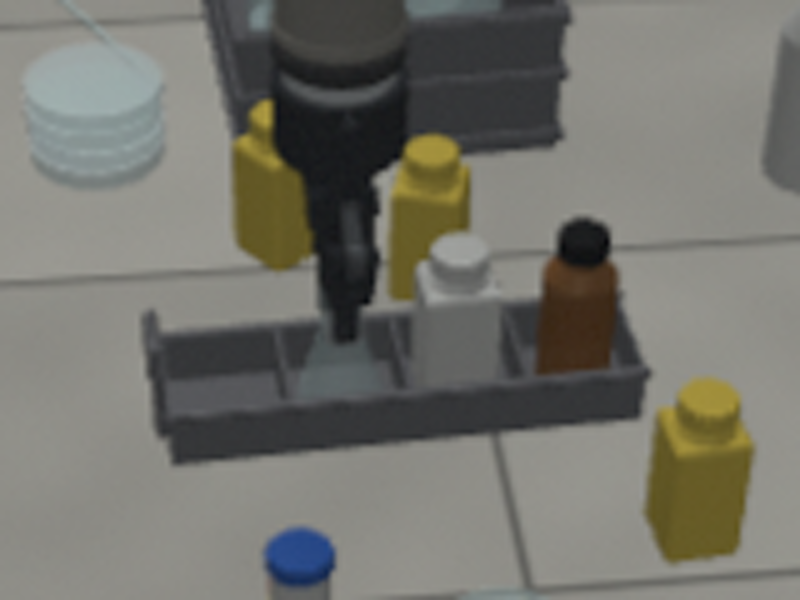

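```bash
python3 -m jog '[[[-0.05,0,0],0],[[-0.15,0,0],0],[[-0.35,0,0],0],[[-0.6,0,0],0],[[-0.9,0,0],0],[[-1.2,0,0],0],[[-1.6,0,0],0],[[-1.9,0,0],0],[[-2.15,0,0],0],[[-2.2,0,0],0]]'
python3 - <<'E'
from h import *
plan((567.5,-258.4,160),np.pi/2-.04)
f=eyes.grab_frame("side");np.savez("pics/side13.npz",**f);crop(f,"s13",230,390,70,190,5)
E
```

```text
time: 27.15
ee_pos: [500.2, 207.8, 160.9]
ee_rot: [2.198, 0.055, -2.195]
contact_force: [-0.1, -0.5, -1.1]
width: 24.1
pos [500.2 207.8 160.9] jaw yaw -1.521 tilt [ 0.002  0.    -1.   ] F [-0.1 -0.5 -1.1] w 24.1 t 27.15
shift units [ 0.016  9.379 -0.883]
turn units (about tool x, down => sign -) 0.641 q [-0.    0.29 -0.56  1.85  0.18  1.05 -2.16]
```

View pics/s13.png

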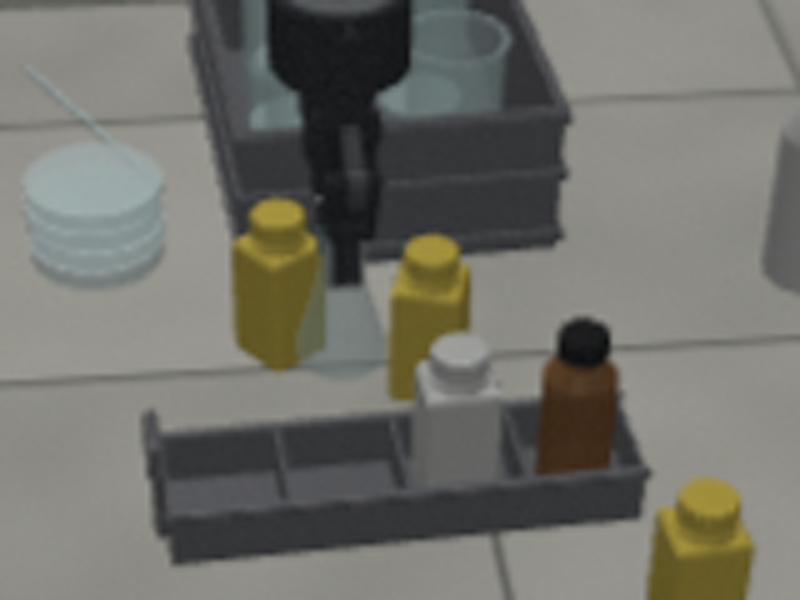

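```bash
python3 -m jog '[[[0,0.15,0],0],[[0,0.5,-0.05],0],[[0,1.0,-0.1],0.1],[[0,1.6,-0.15],0.2],[[0,2.3,-0.2],0.3],[[0,3.0,-0.28],0.4],[[0,3.7,-0.35],0.5],[[0,4.4,-0.41],0.6],[[0,5.1,-0.48],0.64],[[0,5.8,-0.55],0.64]]' && python3 - <<'E'
from h import *
plan((567.5,-258.4,160),np.pi/2-.04)
E
```

```text
time: 28.45
ee_pos: [540.8, -83.6, 159.4]
ee_rot: [-2.2, 0.046, 2.202]
contact_force: [0.1, -0.1, -1.2]
width: 24.2
pos [540.8 -83.6 159.4] jaw yaw -1.612 tilt [-0.001 -0.001 -1.   ] F [ 0.1 -0.1 -1.2] w 24.2 t 28.45
shift units [-0.011  3.471 -0.677]
turn units (about tool x, down => sign -) -0.009 q [ 0.4   0.29 -0.39  1.84  0.13  1.04 -1.65]
```

```bash
python3 -m jog '[[[0,0.6,-0.1],0],[[0,1.2,-0.2],0],[[0,1.8,-0.3],0],[[0,2.4,-0.45],0],[[0,2.9,-0.55],0],[[0,3.25,-0.63],0],[[0,3.45,-0.66],0],[[0,3.5,-0.66],0],[[0,3.5,-0.66],0],[[0,3.5,-0.66],0]]' && python3 - <<'E'
from h import *
plan((567.5,-258.4,160),np.pi/2-.04)
plan((567.5,-258.4,100),np.pi/2-.04)
f=eyes.grab_frame("side");np.savez("pics/side14.npz",**f);crop(f,"s14",260,420,200,320,5)
E
```

```text
time: 29.7
ee_pos: [567.7, -255.7, 160.0]
ee_rot: [-2.202, 0.042, 2.202]
contact_force: [0.2, -1.2, -1.2]
width: 24.3
pos [ 567.7 -255.7  160. ] jaw yaw -1.609 tilt [ 0.  0. -1.] F [ 0.2 -1.2 -1.2] w 24.3 t 29.7
shift units [0.001 0.053 0.003]
turn units (about tool x, down => sign -) 0.013 q [ 0.59  0.41 -0.31  1.66  0.14  1.09 -1.37]
pos [ 567.7 -255.7  160. ] jaw yaw -1.609 tilt [ 0.  0. -1.] F [ 0.2 -1.2 -1.2] w 24.3 t 29.7
shift units [1.201 0.054 0.003]
turn units (about tool x, down => sign -) 0.013 q [ 0.59  0.41 -0.31  1.66  0.14  1.09 -1.37]
```

View pics/s14.png

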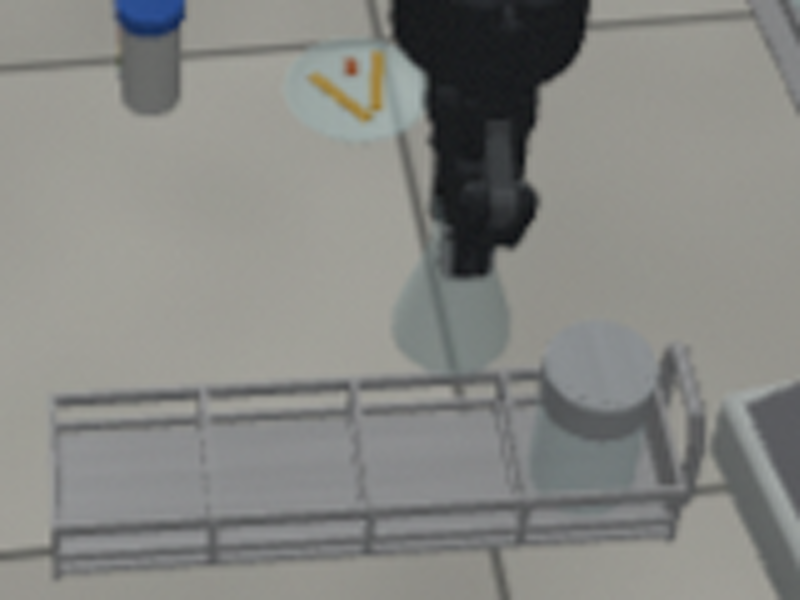

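```bash
python3 - <<'E'
from jar import *
from ov import wire
f=dict(np.load("pics/side14.npz"))
np.savez("pics/x.npz",**f)
rk=(533,-257,np.pi-.04)
wire(f,"s14o",rk,345,410,258,318,12);im=cv2.imread("pics/s14o.png")
for r,z in((25,8),(26,68),(26,92)): circ(f,im,345,258,12,(638.3,-261.8),r,z,(0,255,255))
cv2.imwrite("pics/s14o.png",im)
E
```

```text
(no output)
```

View pics/s14o.png

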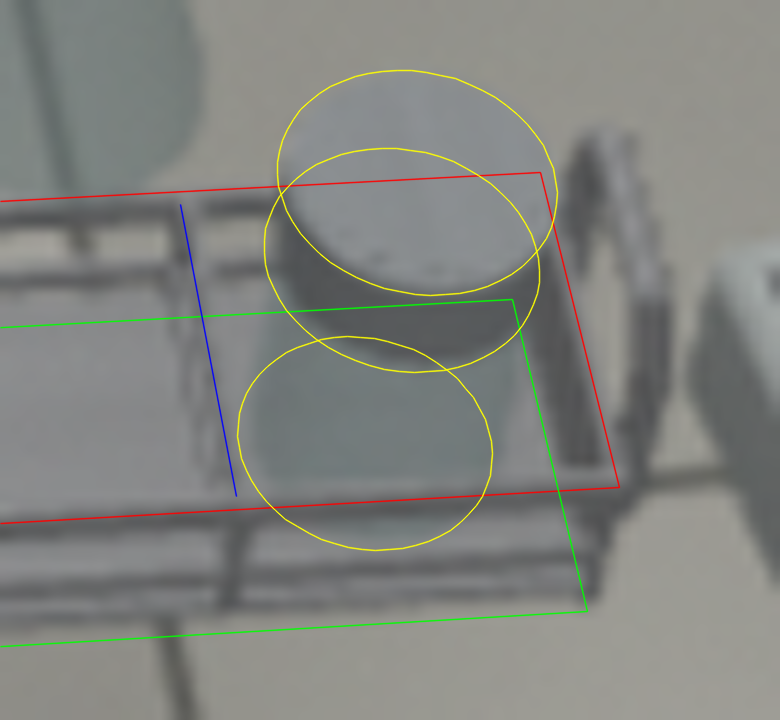

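```bash
python3 -m jog '[[[0.1,0.06,-0.01],0],[[0.3,0.09,-0.01],0],[[0.5,0.09,-0.01],0],[[0.7,0.09,-0.01],0],[[0.9,0.09,-0.01],0],[[1.1,0.09,-0.01],0],[[1.2,0.09,-0.01],0],[[1.3,0.09,-0.01],0],[[1.35,0.09,-0.01],0],[[1.35,0.09,-0.01],0]]' && python3 - <<'E'
from jar import *
from ov import wire
plan((568,-260.5,50),np.pi/2-.04)
f=eyes.grab_frame("side");np.savez("pics/side15.npz",**f)
t=eyes.grab_frame("top");np.savez("pics/top15.npz",**t)
p=status.state()["ee_pos"]; b=8+p[2]-50
rk=(533,-257,np.pi-.045)
wire(f,"s15o",rk,260,410,230,330,5);im=cv2.imread("pics/s15o.png")
circ(f,im,260,230,5,p,26,b,(0,255,255));cv2.imwrite("pics/s15o.png",im)
wire(t,"t15o",rk,390,490,125,260,4);im=cv2.imread("pics/t15o.png")
circ(t,im,390,125,4,p,26,b,(0,255,255)); cv2.imwrite("pics/t15o.png",im)
E
```

```text
time: 31.0
ee_pos: [567.9, -261.4, 92.4]
ee_rot: [-2.201, 0.044, 2.201]
contact_force: [-0.6, 0.7, -1.0]
width: 24.1
pos [ 567.9 -261.4   92.4] jaw yaw -1.611 tilt [-0. -0. -1.] F [-0.6  0.7 -1. ] w 24.1 t 31.0
shift units [ 0.847 -0.018 -0.001]
turn units (about tool x, down => sign -) 0.002 q [ 0.59  0.48 -0.3   1.72  0.17  0.97 -1.38]
```

View pics/s15o.png

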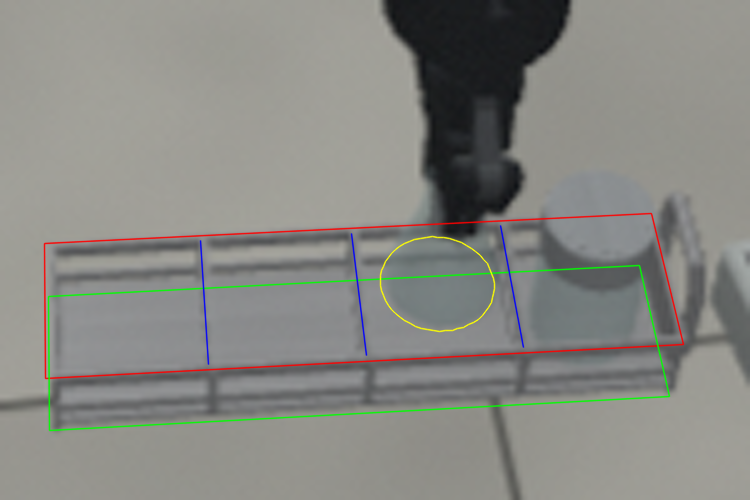

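View pics/t15o.png

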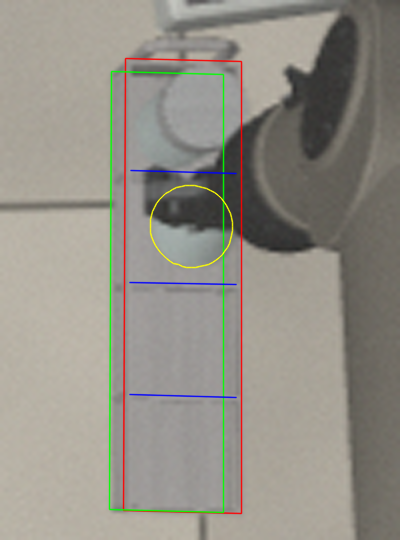

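```bash
python3 -m jog '[[[0.1,0,0],0],[[0.2,0,0],0],[[0.3,0,0],0],[[0.4,0,0],0],[[0.5,0,0],0],[[0.6,0,0],0],[[0.7,0,0],0],[[0.77,0,0],0],[[0.82,0,0],0],[[0.84,0,0],0]]' && python3 -m jog '[[[0.01,0,0],0],[[0.02,0,0],0],[[0.02,0,0],0],[[0.02,0,0],0],[[0.02,0,0],0],[[0.02,0,0],0],[[0.02,0,0],0],[[0.02,0,0],0],[[0.02,0,0],0],[[0.02,0,0],0]]'
```

```text
time: 32.35
ee_pos: [567.9, -261.4, 50.3]
ee_rot: [-2.201, 0.044, 2.201]
contact_force: [-0.1, 0.6, -0.5]
width: 24.3
time: 33.6
ee_pos: [568.2, -261.4, 50.0]
ee_rot: [-2.202, 0.044, 2.201]
contact_force: [-2.0, 1.3, 6.3]
width: 23.9
```

```bash
python3 -m jog '[[[0,0,0],0],[[0,0,0],0],[[0,0,0],0],[[0,0,0],0],[[0,0,0],0],[[0,0,0],0],[[0,0,0],0],[[0,0,0],0],[[-0.05,0,0],0],[[-0.1,0,0],0]]' 1; python3 -m jog '[[[-0.2,0,0],0],[[-0.5,0,0],0],[[-0.8,0,0],0],[[-1.2,0,0],0],[[-1.6,0,0],0],[[-1.9,0,0],0],[[-2.2,0,0],0],[[-2.3,0,0],0],[[-2.3,0,0],0],[[-2.3,0,0],0]]'
python3 - <<'E'
from jar import *
plan((571,212,170),np.pi/2+.05)
f=eyes.grab_frame("side");np.savez("pics/side16.npz",**f);crop(f,"s16",260,420,210,330,5)
E
```

```text
time: 34.85
ee_pos: [568.0, -261.4, 54.6]
ee_rot: [-2.202, 0.044, 2.201]
contact_force: [0.2, -0.1, -0.2]
width: 85.8
time: 36.1
ee_pos: [567.4, -261.2, 168.6]
ee_rot: [-2.2, 0.043, 2.203]
contact_force: [-0.1, 0.1, 0.1]
width: 85.2
pos [ 567.4 -261.2  168.6] jaw yaw -1.61 tilt [-0.001  0.001 -1.   ] F [-0.1  0.1  0.1] w 85.2 t 36.1
shift units [-0.023 -9.459  0.303]
turn units (about tool x, down => sign -) -0.642 q [ 0.6   0.4  -0.31  1.65  0.13  1.11 -1.36]
```

View pics/s16.png

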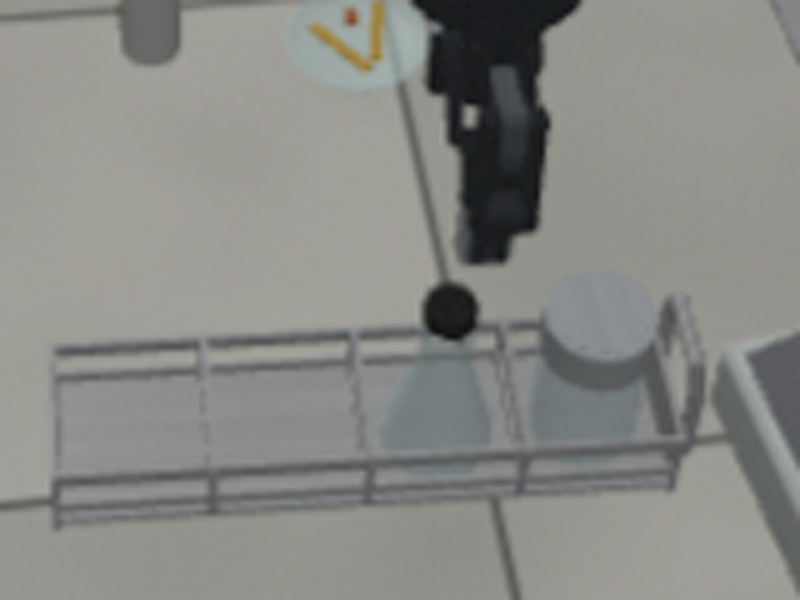

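```bash
python3 -m jog '[[[0,-0.3,0],0],[[0,-0.9,0],0],[[0,-1.7,0.05],-0.1],[[0,-2.6,0.1],-0.2],[[0,-3.6,0.1],-0.3],[[0,-4.6,0.15],-0.4],[[0,-5.5,0.15],-0.5],[[0,-6.3,0.2],-0.6],[[0,-6.9,0.2],-0.7],[[0,-7.4,0.25],-0.75]]'; python3 - <<'E'
from jar import *
plan((570.2,213,115),np.pi/2+.065)
E
```

```text
time: 37.4
ee_pos: [569.2, 111.8, 169.2]
ee_rot: [2.187, 0.075, -2.188]
contact_force: [0.5, 0.1, -0.2]
width: 85.5
pos [569.2 111.8 169.2] jaw yaw -1.503 tilt [-0.     0.001 -1.   ] F [ 0.5  0.1 -0.2] w 85.5 t 37.4
shift units [ 1.086 -2.018 -0.158]
turn units (about tool x, down => sign -) 0.021 q [ 0.12  0.34 -0.49  1.75  0.18  1.09 -1.93]
```

```bash
python3 -m jog '[[[0,-0.4,0],0],[[0,-0.9,-0.1],0],[[0,-1.4,-0.1],0],[[0,-1.8,-0.15],0],[[0.2,-2.0,-0.15],0],[[0.5,-2.0,-0.15],0],[[0.8,-2.0,-0.15],0],[[1.0,-2.0,-0.15],0],[[1.08,-2.0,-0.15],0],[[1.08,-2.0,-0.15],0]]'; python3 - <<'E'
from jar import *
plan((570.2,213,34),np.pi/2+.065)
f=eyes.grab_frame("side");np.savez("pics/side17.npz",**f);crop(f,"s17",230,390,90,210,5)
E
```

```text
time: 38.65
ee_pos: [571.1, 208.8, 115.2]
ee_rot: [2.188, 0.07, -2.189]
contact_force: [0.0, -0.5, -0.1]
width: 85.2
pos [571.1 208.8 115.2] jaw yaw -1.506 tilt [-0. -0. -1.] F [ 0.  -0.5 -0.1] w 85.2 t 38.65
shift units [ 1.624 -0.086  0.013]
turn units (about tool x, down => sign -) -0.003 q [-0.04  0.45 -0.5   1.74  0.25  1.02 -2.13]
```

View pics/s17.png

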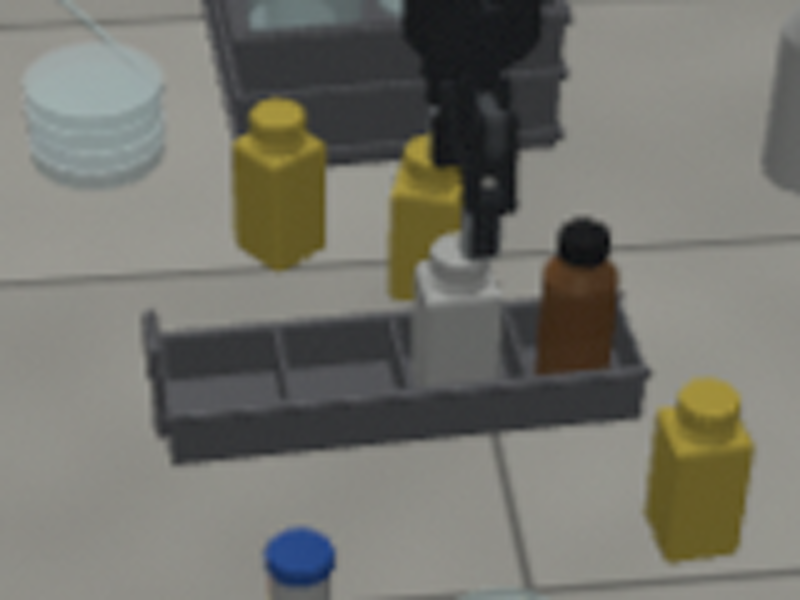

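```bash
python3 - <<'E'
from h import *
f=dict(np.load("pics/side17.npz"));t=dict(np.load("pics/top0.npz"))
for p in [(574.4,155,150),(570.2,213,113),(643.4,213.5,120)]:
    u,v=proj(f,p);print(p,(u+.5-230)*5-.5,(v+.5-90)*5-.5)
print(at_z(t,201,183,113),at_z(t,213,192,92),at_z(t,180,222,113),at_z(t,302,132,113))
crop(f,"s17z",305,360,130,175,12)
E
```

```text
(574.4, 155, 150) 479.8808757048364 258.30019016639096
(570.2, 213, 113) 455.987623470652 250.31195640474348
(643.4, 213.5, 120) 580.4034858225868 233.11391354722983
[567.26027991 315.01842298 113.        ] [547.62469018 291.3221228   92.        ] [476.25844206 364.00594133 113.        ] [685.19153289  74.5588227  113.        ]
```

View pics/s17z.png

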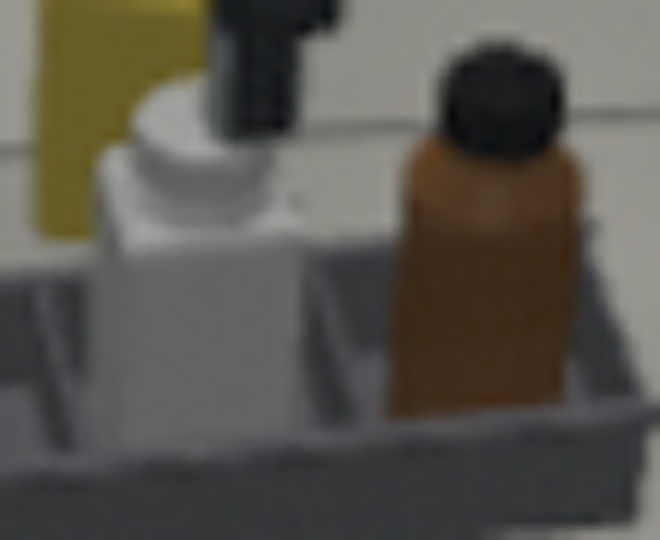

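```bash
python3 -m jog '[[[0,-0.08,0],0],[[0.15,-0.08,0],0],[[0.4,-0.08,0],0],[[0.65,-0.08,0],0],[[0.9,-0.08,0],0],[[1.15,-0.08,0],0],[[1.4,-0.08,0],0],[[1.55,-0.08,0],0],[[1.62,-0.08,0],0],[[1.62,-0.08,0],0]]' && python3 -m jog '[[[0,0,0],0],[[0,0,0],0],[[0,0,0],0],[[0,0,0],0],[[0,0,0],0],[[0,0,0],0],[[0,0,0],0],[[0,0,0],0],[[0,0,0],0],[[0,0,0],0]]' 0.3 40
python3 - <<'E'
from h import *
plan((570.5,213,34),np.pi/2+.065)
f=eyes.grab_frame("side");np.savez("pics/side18.npz",**f);crop(f,"s18",230,390,90,210,5)
E
```

```text
time: 39.95
ee_pos: [570.9, 213.2, 34.3]
ee_rot: [2.188, 0.071, -2.188]
contact_force: [0.6, 0.7, -0.5]
width: 85.5
time: 41.2
ee_pos: [571.3, 213.3, 34.9]
ee_rot: [2.189, 0.071, -2.187]
contact_force: [-1.2, 0.3, 4.5]
width: 45.3
pos [571.3 213.3  34.9] jaw yaw -1.506 tilt [ 0.001  0.    -1.   ] F [-1.2  0.3  4.5] w 45.3 t 41.2
shift units [0.017 0.005 0.015]
turn units (about tool x, down => sign -) 0.0 q [-0.08  0.55 -0.46  1.79  0.31  0.87 -2.19]
```

View pics/s18.png

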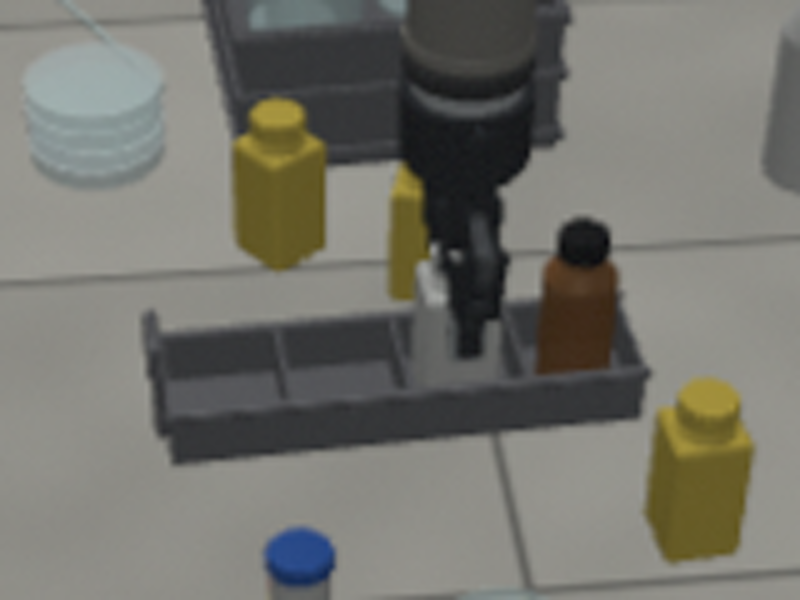

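```bash
python3 -m jog '[[[-0.05,0,0],0],[[-0.15,0,0],0],[[-0.35,0,0],0],[[-0.6,0,0],0],[[-0.9,0,0],0],[[-1.2,0,0],0],[[-1.6,0,0],0],[[-2.0,0,0],0],[[-2.3,0,0],0],[[-2.4,0,0],0]]'
python3 - <<'E'
from h import *
plan((497,-256.5,155),np.pi/2-.045)
f=eyes.grab_frame("side");np.savez("pics/side19.npz",**f);crop(f,"s19",230,390,60,180,5)
E
```

```text
time: 42.5
ee_pos: [571.4, 213.4, 155.9]
ee_rot: [2.191, 0.072, -2.186]
contact_force: [0.1, 0.2, -1.4]
width: 45.4
pos [571.4 213.4 155.9] jaw yaw -1.506 tilt [ 0.002  0.001 -1.   ] F [ 0.1  0.2 -1.4] w 45.4 t 42.5
shift units [9.000e-03 9.282e+00 2.096e+00]
turn units (about tool x, down => sign -) 0.788 q [-0.04  0.41 -0.51  1.7   0.22  1.09 -2.12]
```

View pics/s19.png

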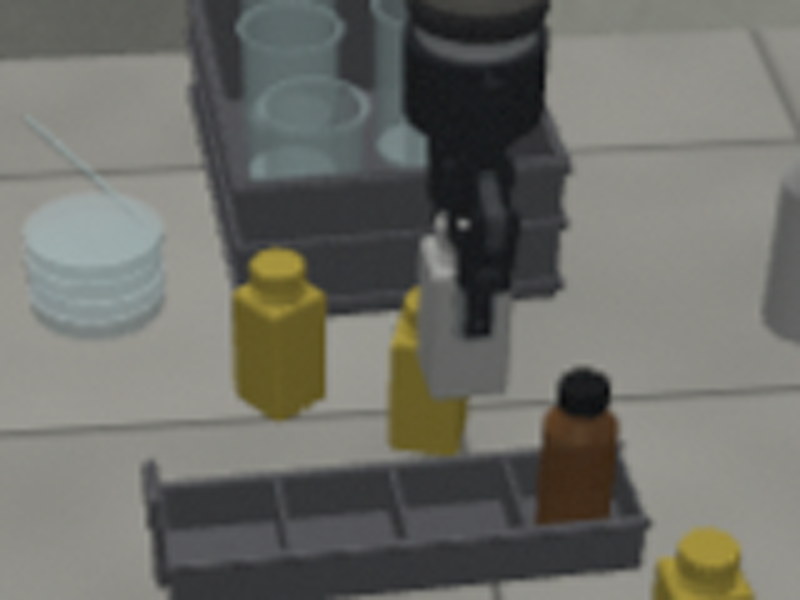

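```bash
python3 -m jog '[[[0,0.15,0.03],0],[[0,0.5,0.1],0],[[0,1.0,0.2],0.1],[[0,1.6,0.35],0.2],[[0,2.3,0.5],0.3],[[0,3.0,0.65],0.4],[[0,3.7,0.8],0.5],[[0,4.4,1.0],0.6],[[0,5.1,1.15],0.7],[[0,5.8,1.3],0.79]]' && python3 - <<'E'
from h import *
plan((497,-257.5,155),np.pi/2-.045)
E
```

```text
time: 43.8
ee_pos: [523.2, -83.2, 153.8]
ee_rot: [-2.196, 0.053, 2.199]
contact_force: [-0.2, -0.1, -1.4]
width: 45.8
pos [523.2 -83.2 153.8] jaw yaw -1.618 tilt [-0.001 -0.001 -1.   ] F [-0.2 -0.1 -1.4] w 45.8 t 43.8
shift units [-0.02   3.507  0.359]
turn units (about tool x, down => sign -) -0.017 q [ 0.41  0.26 -0.39  1.89  0.12  1.02 -1.65]
```

```bash
python3 -m jog '[[[0,0.6,0.06],0],[[0,1.2,0.12],0],[[0,1.8,0.18],0],[[0,2.4,0.24],0],[[0,2.9,0.3],0],[[0,3.3,0.36],0],[[0,3.5,0.36],0],[[0,3.58,0.36],0],[[0,3.58,0.36],0],[[0,3.58,0.36],0]]' && python3 -m jog '[[[0.1,0,0],0],[[0.25,0,0],0],[[0.45,0,0],0],[[0.65,0,0],0],[[0.85,0,0],0],[[1.05,0,0],0],[[1.2,0,0],0],[[1.3,0,0],0],[[1.3,0,0],0],[[1.3,0,0],0]]' && python3 - <<'E'
from jar import *
plan((497,-257.5,34.5),np.pi/2-.045)
f=eyes.grab_frame("side");np.savez("pics/side20.npz",**f);crop(f,"s20",260,420,210,330,5);t=eyes.grab_frame("top");np.savez("pics/top20.npz",**t);crop(t,"t20",390,490,125,260,4)
E
```

```text
time: 45.05
ee_pos: [499.0, -257.5, 154.4]
ee_rot: [-2.199, 0.048, 2.199]
contact_force: [0.2, 0.1, -0.8]
width: 45.8
time: 46.3
ee_pos: [499.0, -258.7, 89.7]
ee_rot: [-2.199, 0.05, 2.198]
contact_force: [0.3, -0.5, -0.6]
width: 45.7
pos [ 499.  -258.7   89.7] jaw yaw -1.616 tilt [ 0.001 -0.    -1.   ] F [ 0.3 -0.5 -0.6] w 45.7 t 46.3
shift units [ 1.105 -0.022  0.042]
turn units (about tool x, down => sign -) -0.002 q [ 0.63  0.38 -0.28  1.87  0.13  0.9  -1.33]
```

View pics/s20.png

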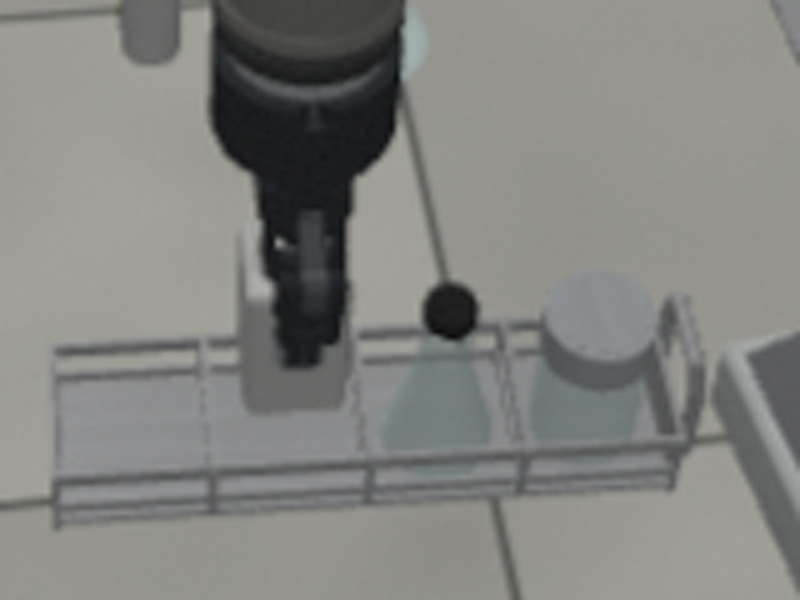

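View pics/t20.png

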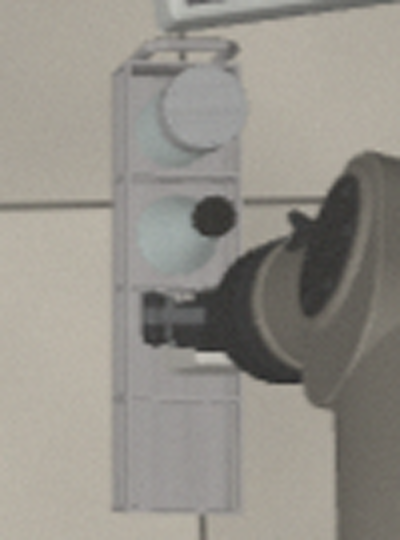

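```bash
python3 -m jog '[[[0.05,0,0.06],0],[[0.15,0,0.06],0],[[0.3,0,0.06],0],[[0.45,0,0.06],0],[[0.6,0,0.06],0],[[0.75,0,0.06],0],[[0.88,0,0.06],0],[[0.98,0,0.06],0],[[1.06,0,0.06],0],[[1.1,0,0.06],0]]' && python3 -m jog '[[[0.01,0,0],0],[[0.02,0,0],0],[[0.02,0,0],0],[[0.02,0,0],0],[[0.02,0,0],0],[[0.02,0,0],0],[[0.02,0,0],0],[[0.02,0,0],0],[[0.02,0,0],0],[[0.02,0,0],0]]'
```

```text
time: 47.65
ee_pos: [495.7, -258.3, 34.8]
ee_rot: [-2.198, 0.05, 2.199]
contact_force: [-3.3, 2.2, 11.3]
width: 45.5
time: 48.9
ee_pos: [495.7, -258.4, 34.8]
ee_rot: [-2.198, 0.05, 2.199]
contact_force: [-1.9, 1.7, 8.1]
width: 45.5
```

```bash
python3 -m jog '[[[0,0,0],0],[[0,0,0],0],[[0,0,0],0],[[0,0,0],0],[[0,0,0],0],[[0,0,0],0],[[0,0,0],0],[[0,0,0],0],[[-0.05,0,0],0],[[-0.1,0,0],0]]' 1; python3 -m jog '[[[-0.2,0,0],0],[[-0.5,0,0],0],[[-0.8,0,0],0],[[-1.2,0,0],0],[[-1.6,0,0],0],[[-2,0,0],0],[[-2.3,0,0],0],[[-2.6,0,0],0],[[-2.7,0,0],0],[[-2.7,0,0],0]]'
python3 - <<'E'
from jar import *
plan((643,213.7,175),np.pi/2+.05)
f=eyes.grab_frame("side");np.savez("pics/side21.npz",**f);crop(f,"s21",260,420,210,330,5)
E
```

```text
time: 50.15
ee_pos: [495.8, -258.4, 38.6]
ee_rot: [-2.199, 0.05, 2.198]
contact_force: [-0.1, 0.1, -0.8]
width: 85.4
time: 51.4
ee_pos: [495.7, -258.4, 173.5]
ee_rot: [-2.199, 0.05, 2.198]
contact_force: [-1.1, -0.3, -0.9]
width: 85.3
pos [ 495.7 -258.4  173.5] jaw yaw -1.616 tilt [ 0. -0. -1.] F [-1.1 -0.3 -0.9] w 85.3 t 51.4
shift units [-0.031 -9.566 -2.515]
turn units (about tool x, down => sign -) -0.683 q [ 0.65  0.28 -0.29  1.8   0.09  1.07 -1.3 ]
```

View pics/s21.png

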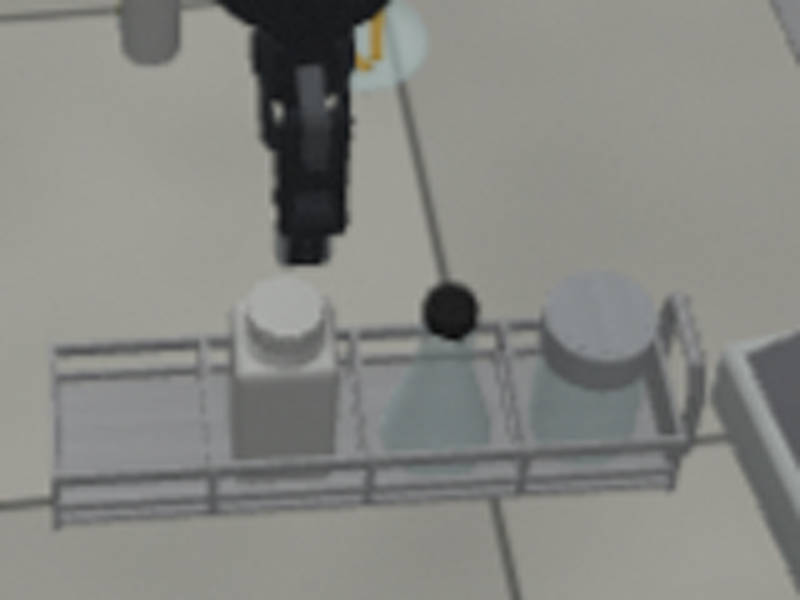

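```bash
python3 -m jog '[[[0,-0.3,-0.1],0],[[0,-0.9,-0.25],0],[[0,-1.7,-0.45],-0.1],[[0,-2.6,-0.7],-0.2],[[0,-3.6,-0.95],-0.3],[[0,-4.6,-1.2],-0.4],[[0,-5.5,-1.45],-0.5],[[0,-6.3,-1.65],-0.6],[[0,-6.9,-1.8],-0.65],[[0,-7.4,-1.95],-0.68]]'; python3 - <<'E'
from jar import *
plan((643.2,213.5,120),np.pi/2+.05)
E
```

```text
time: 52.7
ee_pos: [609.2, 110.2, 172.7]
ee_rot: [2.194, 0.059, -2.197]
contact_force: [-0.9, -0.5, 0.6]
width: 85.2
pos [609.2 110.2 172.7] jaw yaw -1.518 tilt [-0.001  0.001 -1.   ] F [-0.9 -0.5  0.6] w 85.2 t 52.7
shift units [ 1.056 -2.027 -0.789]
turn units (about tool x, down => sign -) 0.018 q [ 0.11  0.41 -0.47  1.65  0.2   1.13 -1.93]
```

```bash
python3 -m jog '[[[0,-0.4,-0.2],0],[[0,-0.9,-0.4],0],[[0,-1.4,-0.6],0],[[0,-1.8,-0.75],0],[[0.2,-2.05,-0.77],0],[[0.5,-2.1,-0.77],0],[[0.8,-2.1,-0.77],0],[[1.0,-2.1,-0.77],0],[[1.05,-2.1,-0.77],0],[[1.05,-2.1,-0.77],0]]'; python3 - <<'E'
from jar import *
plan((643.2,213.5,34),np.pi/2+.05)
f=eyes.grab_frame("side");np.savez("pics/side22.npz",**f);crop(f,"s22",270,390,90,190,6)
p=status.state()["ee_pos"]
for q in [(p[0]+2.8,p[1]-50,p[2]+35),(643.2,213.5,120)]:
    u,v=proj(f,q);print((u+.5-270)*6-.5,(v+.5-90)*6-.5)
E
```

```text
time: 53.95
ee_pos: [643.3, 213.2, 120.9]
ee_rot: [2.197, 0.054, -2.196]
contact_force: [0.2, -0.2, 0.9]
width: 85.6
pos [643.3 213.2 120.9] jaw yaw -1.522 tilt [ 0. -0. -1.] F [ 0.2 -0.2  0.9] w 85.6 t 53.95
shift units [ 1.739 -0.006  0.002]
turn units (about tool x, down => sign -) -0.007 q [-0.06  0.56 -0.47  1.55  0.27  1.1  -2.11]
486.871804834646 279.4146001372958
456.17949775715226 279.8592189710379
```

View pics/s22.png

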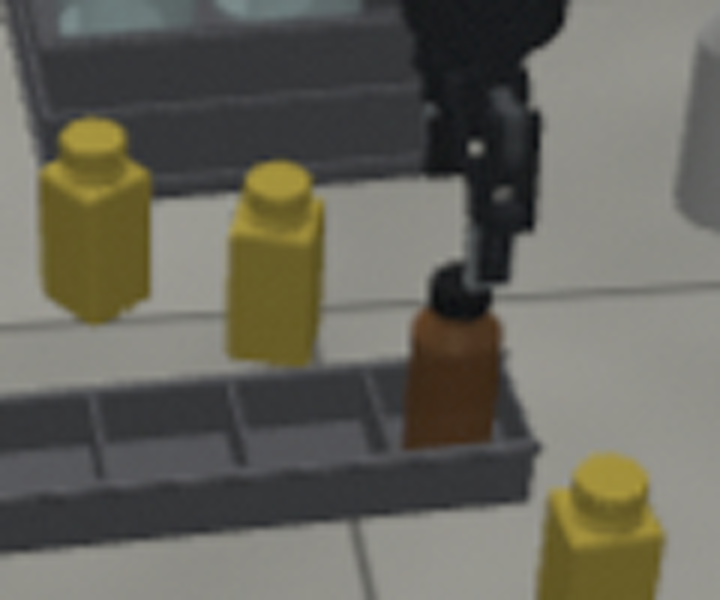

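```bash
python3 -m jog '[[[0.05,0,-0.01],0],[[0.15,0,-0.01],0],[[0.4,0,-0.01],0],[[0.65,0,-0.01],0],[[0.9,0,-0.01],0],[[1.15,0,-0.01],0],[[1.4,0,-0.01],0],[[1.6,0,-0.01],0],[[1.72,0,-0.01],0],[[1.74,0,-0.01],0]]' && python3 -m jog '[[[0,0,0],0],[[0,0,0],0],[[0,0,0],0],[[0,0,0],0],[[0,0,0],0],[[0,0,0],0],[[0,0,0],0],[[0,0,0],0],[[0,0,0],0],[[0,0,0],0]]' 0.3 40
python3 - <<'E'
from h import *
plan((643.5,213,34),np.pi/2+.05)
f=eyes.grab_frame("side");np.savez("pics/side23.npz",**f);crop(f,"s23",270,390,90,190,6)
E
```

```text
time: 55.25
ee_pos: [643.4, 213.6, 33.4]
ee_rot: [2.196, 0.054, -2.197]
contact_force: [0.0, 0.1, 0.5]
width: 85.4
time: 56.5
ee_pos: [644.1, 213.9, 34.6]
ee_rot: [2.198, 0.055, -2.195]
contact_force: [0.1, 0.4, 5.9]
width: 45.0
pos [644.1 213.9  34.6] jaw yaw -1.521 tilt [ 0.001  0.    -1.   ] F [0.1 0.4 5.9] w 45.0 t 56.5
shift units [0.011 0.018 0.014]
turn units (about tool x, down => sign -) -0.003 q [-0.08  0.65 -0.44  1.61  0.32  0.95 -2.15]
```

View pics/s23.png

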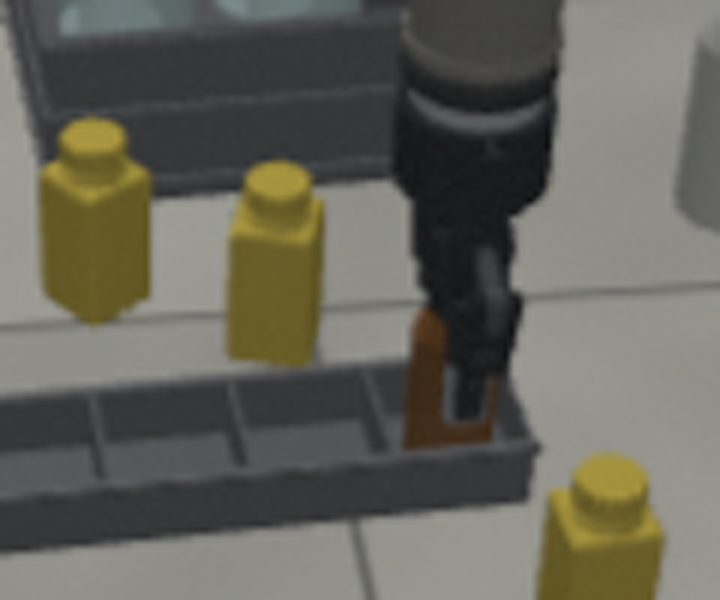

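```bash
python3 -m jog '[[[-0.05,0,0],0],[[-0.15,0,0],0],[[-0.35,0,0],0],[[-0.6,0,0],0],[[-0.9,0,0],0],[[-1.2,0,0],0],[[-1.6,0,0],0],[[-2.0,0,0],0],[[-2.3,0,0],0],[[-2.4,0,0],0]]'
python3 - <<'E'
from h import *
plan((425.6,-255,154),np.pi/2-.045)
f=eyes.grab_frame("side");np.savez("pics/side24.npz",**f);crop(f,"s24",270,390,70,170,6)
E
```

```text
time: 57.8
ee_pos: [644.2, 213.9, 155.5]
ee_rot: [2.199, 0.055, -2.194]
contact_force: [0.4, -0.2, -1.3]
width: 45.4
pos [644.2 213.9 155.5] jaw yaw -1.521 tilt [ 0.002  0.001 -1.   ] F [ 0.4 -0.2 -1.3] w 45.4 t 57.8
shift units [0.016 9.15  4.833]
turn units (about tool x, down => sign -) 0.678 q [-0.05  0.53 -0.47  1.52  0.25  1.15 -2.1 ]
```

View pics/s24.png

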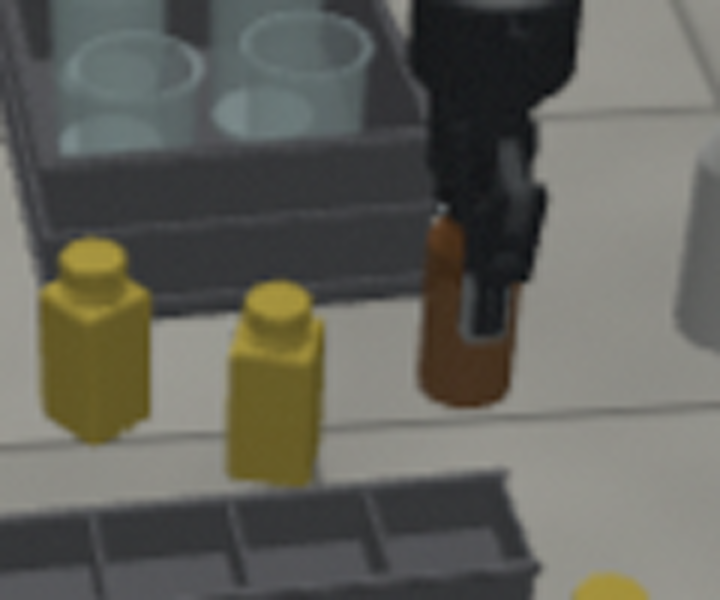

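```bash
python3 -m jog '[[[0,0.15,0.08],0],[[0,0.5,0.26],0],[[0,1.0,0.53],0.1],[[0,1.6,0.85],0.2],[[0,2.3,1.2],0.3],[[0,3.0,1.6],0.4],[[0,3.7,1.95],0.5],[[0,4.4,2.3],0.6],[[0,5.0,2.65],0.68],[[0,5.6,2.95],0.68]]' && python3 - <<'E'
from h import *
plan((425.6,-255,154),np.pi/2-.045)
E
```

```text
time: 59.1
ee_pos: [507.8, -75.9, 153.3]
ee_rot: [-2.196, 0.053, 2.2]
contact_force: [0.1, -0.5, -0.8]
width: 45.1
pos [507.8 -75.9 153.3] jaw yaw -1.618 tilt [-0.002 -0.001 -1.   ] F [ 0.1 -0.5 -0.8] w 45.1 t 59.1
shift units [-0.007  3.656  1.473]
turn units (about tool x, down => sign -) -0.017 q [ 0.41  0.23 -0.4   1.92  0.11  1.01 -1.65]
```

```bash
python3 -m jog '[[[0,0.6,0.24],0],[[0,1.2,0.5],0],[[0,1.8,0.74],0],[[0,2.4,1.0],0],[[0,3.0,1.25],0],[[0,3.4,1.42],0],[[0,3.6,1.5],0],[[0,3.72,1.51],0],[[0,3.72,1.51],0],[[0,3.72,1.51],0]]' && python3 -m jog '[[[0.1,0,0],0],[[0.25,0,0],0],[[0.45,0,0],0],[[0.65,0,0],0],[[0.85,0,0],0],[[1.05,0,0],0],[[1.2,0,0],0],[[1.3,0,0],0],[[1.3,0,0],0],[[1.3,0,0],0]]' && python3 - <<'E'
from jar import *
plan((425.6,-255,34.4),np.pi/2-.045)
f=eyes.grab_frame("side");np.savez("pics/side25.npz",**f);crop(f,"s25",260,420,210,330,5);t=eyes.grab_frame("top");np.savez("pics/top25.npz",**t);crop(t,"t25",390,490,125,260,4)
E
```

```text
time: 60.35
ee_pos: [426.8, -254.8, 153.9]
ee_rot: [-2.199, 0.048, 2.199]
contact_force: [-0.7, 0.6, -1.1]
width: 45.0
time: 61.6
ee_pos: [426.6, -255.9, 89.2]
ee_rot: [-2.199, 0.05, 2.198]
contact_force: [0.9, 0.0, -0.8]
width: 45.1
pos [ 426.6 -255.9   89.2] jaw yaw -1.616 tilt [ 0.001 -0.    -1.   ] F [ 0.9  0.  -0.8] w 45.1 t 61.6
shift units [ 1.096 -0.018  0.022]
turn units (about tool x, down => sign -) -0.002 q [ 0.68  0.28 -0.27  2.02  0.1   0.85 -1.25]
```

View pics/s25.png

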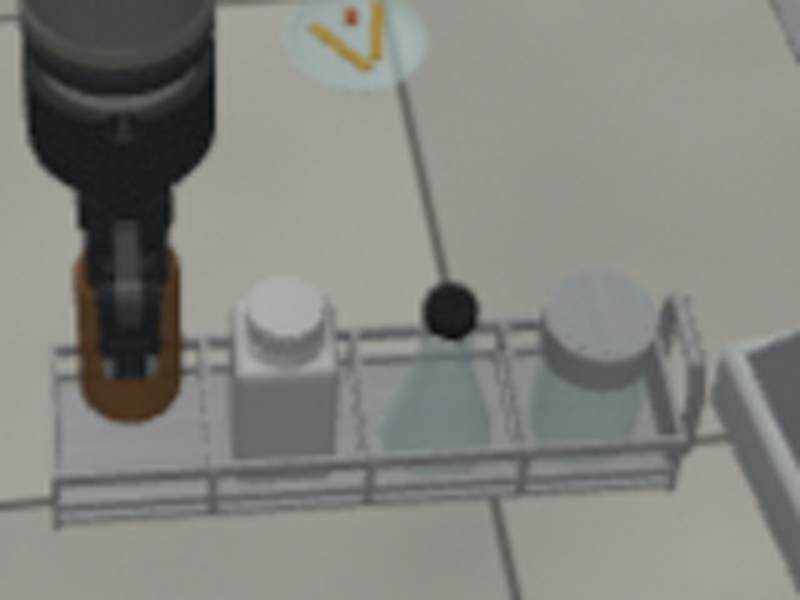

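View pics/t25.png

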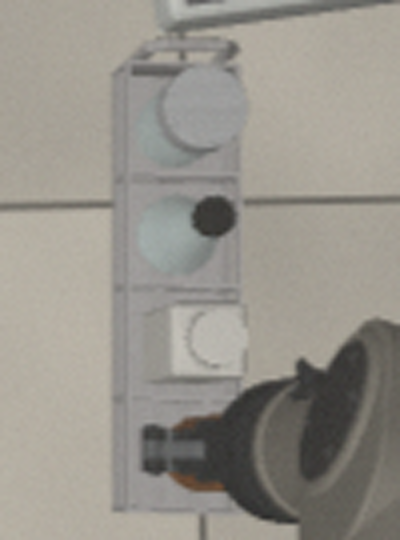

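```bash
python3 -m jog '[[[0.05,0,0],0],[[0.15,0,0],0],[[0.3,0,0],0],[[0.45,0,0],0],[[0.6,0,0],0],[[0.75,0,0],0],[[0.88,0,0],0],[[0.98,0,0],0],[[1.05,0,0],0],[[1.08,0,0],0]]' && python3 -m jog '[[[0.01,0,0],0],[[0.02,0,0],0],[[0.03,0,0],0],[[0.03,0,0],0],[[0.03,0,0],0],[[0.03,0,0],0],[[0.03,0,0],0],[[0.03,0,0],0],[[0.03,0,0],0],[[0.03,0,0],0]]'
```

```text
time: 62.95
ee_pos: [426.3, -255.8, 34.8]
ee_rot: [-2.198, 0.05, 2.199]
contact_force: [-0.8, -0.5, -1.6]
width: 45.3
time: 64.2
ee_pos: [426.5, -255.8, 34.5]
ee_rot: [-2.199, 0.05, 2.199]
contact_force: [-2.5, 2.2, 6.8]
width: 45.4
```

Contact at 7 N, so it is down. Release and back off.

```bash
python3 -m jog '[[[0,0,0],0],[[0,0,0],0],[[0,0,0],0],[[0,0,0],0],[[0,0,0],0],[[0,0,0],0],[[0,0,0],0],[[0,0,0],0],[[-0.05,0,0],0],[[-0.1,0,0],0]]' 1; python3 -m jog '[[[-0.2,0,0],0],[[-0.5,0,0],0],[[-0.8,0,0],0],[[-1.2,0,0],0],[[-1.6,0,0],0],[[-2,0,0],0],[[-2.3,0,0],0],[[-2.6,0,0],0],[[-3,0,0],0],[[-3.2,0,0],0]]'; python3 -m jog '[[[0,-0.4,0],0],[[0,-1,0],0],[[0,-1.6,0],0],[[0,-2.2,0],0],[[0,-2.8,0],0],[[0,-3.4,0],0],[[0,-4,0],0],[[0,-4.4,0],0],[[0,-4.5,0],0],[[0,-4.5,0],0]]'
python3 - <<'E'
from jar import *
from ov import wire
print(status.state()["contact_force"])
f=eyes.grab_frame("side");np.savez("pics/side26.npz",**f);crop(f,"s26",200,440,120,330,3);t=eyes.grab_frame("top");np.savez("pics/top26.npz",**t);cv2.imwrite("pics/t26.png",t["img"][:,:,::-1])
t0=dict(np.load("pics/top0.npz"))
crop(t,"t26c",390,490,125,260,5)
E
```

```text
time: 65.45
ee_pos: [426.4, -255.8, 38.6]
ee_rot: [-2.199, 0.05, 2.198]
contact_force: [0.4, -1.1, 0.3]
width: 85.2
time: 66.7
ee_pos: [426.7, -255.9, 199.7]
ee_rot: [-2.2, 0.051, 2.198]
contact_force: [0.5, -0.3, 0.1]
width: 85.5
time: 67.95
ee_pos: [435.9, -30.8, 197.9]
ee_rot: [-2.198, 0.049, 2.2]
contact_force: [0.4, -0.4, -0.0]
width: 85.6
[ 0.41408442 -0.36165554 -0.0240769 ]
```

View pics/s26.png

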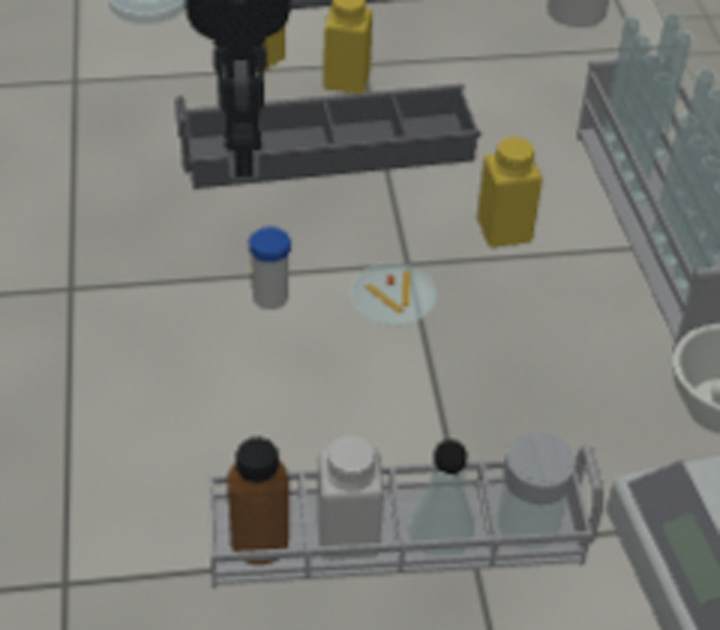

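View pics/t26.png

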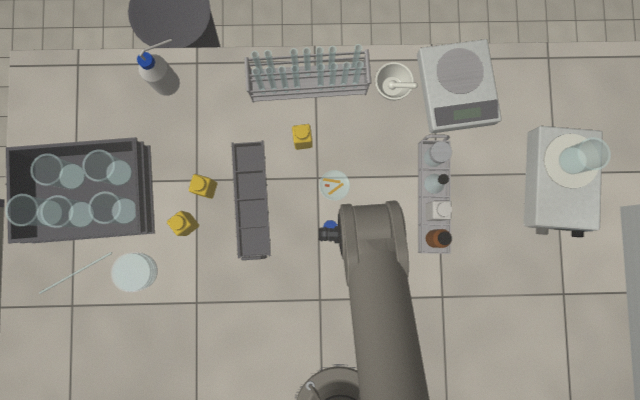

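View pics/t26c.png

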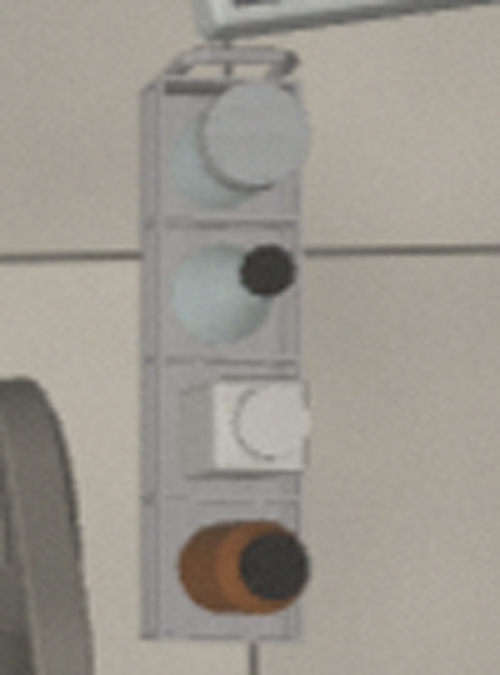

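```bash
python3 - <<'E'
from h import *
from bench import bot
np.set_printoptions(precision=1,suppress=True)
f=dict(np.load("pics/side26.npz"));f0=dict(np.load("pics/side0.npz"))
for n,x,y,z in [("amber",258,452,120),("square",351,455,113),("flask",450,452,108),("jar",538,462,92)]:
    u,v=200+x/3,120+y/3; print(n,at_d(f,u,v),z)
d=np.abs(f["img"][195:228,275:350].astype(int)-f0["img"][195:228,275:350]).mean();print("tub+glass region diff",d)
print(status.state()["time"]); print(bot.job_done())
E
```

```text
amber [ 430.4 -255.8  119.7] 120
square [ 497.4 -260.6  113.2] 113
flask [ 571.  -260.4  106.3] 108
jar [ 637.4 -266.2   92.7] 92
tub+glass region diff 3.7362962962962962
68.05
the job is handed in; nothing more can be done
None
```

All four containers are now in the bench rack and the job is handed in at about 68 s. From the rack's loop end the order is wide jar, conical flask, square bottle, amber bottle, matching the carrier counted from its own loop. I moved them one at a time; each was lowered until contact showed and then released, with no drops.

**Last checks:**
- **Upright on the floor:** both cameras show each container upright inside its own place. Measured top heights were 119.7, 113.2, 106.3 and 92.7 mm (amber, square, flask, jar) against 120, 113, 108 and 92 expected.
- **Left alone:** the side picture of the tub and watch glass matches the one from the start, and the yellow bottles look unmoved.
- **Robot clear:** the gripper stands clear with about zero contact force.

**What disagreed:**
- **Height reading:** the cameras put the open fingertips about 35 mm above the reported TCP height, where the tool description puts them below it. I set grasp heights from the camera view, and the grips and contacts agreed with that.
- **Position reading:** the two cameras also differed by 3–6 mm sideways, so I used values between them. As a result the jar and flask may sit a few mm off the centre of their places.

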